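# Restart the coil winder with a fresh batch

### The job

Clear every finished copper coil out of the winder's catch tray into the black tote, and put every empty square bobbin from the parts bin into the winder's infeed tray, all on the tray's floor, none stacked; the round spacers stay in the bin. Only when both are done, throw the start lever fully over towards the machine. Do not disturb the voice coil, screwdriver and glue bottle standing about.

Things in the scene. Friction and masses are not known exactly. Their poses are not given: they have to be found in the camera images.
- coil_a: Finished coil, 70 g (may be absent): square white plastic bobbin, two flanges 30 x 30 x 6 mm on a copper winding 27 mm in diameter, 40 mm tall overall; at the start it stands in the catch tray. Origin: centre of the underside of the lower flange; z along the coil's axis, x and y square to the flange sides.
- coil_b: Finished coil, 70 g (may be absent): square white plastic bobbin, two flanges 30 x 30 x 6 mm on a copper winding 27 mm in diameter, 40 mm tall overall; at the start it stands in the catch tray. Origin: centre of the underside of the lower flange; z along the coil's axis, x and y square to the flange sides.
- coil_c: Finished coil, 70 g (may be absent): square white plastic bobbin, two flanges 30 x 30 x 6 mm on a copper winding 27 mm in diameter, 40 mm tall overall; at the start it stands in the catch tray. Origin: centre of the underside of the lower flange; z along the coil's axis, x and y square to the flange sides.
- coil_d: Finished coil, 70 g (may be absent): square white plastic bobbin, two flanges 30 x 30 x 6 mm on a copper winding 27 mm in diameter, 40 mm tall overall; at the start it stands in the catch tray. Origin: centre of the underside of the lower flange; z along the coil's axis, x and y square to the flange sides.
- bobbin_a: Empty bobbin, 30 g (may be absent): white plastic, two square flanges 30 x 30 x 6 mm on a bare white core 16 mm in diameter, 40 mm tall overall; at the start it stands in some compartment of the parts bin. Origin: centre of the underside of the lower flange; z along its axis, x and y square to the flange sides.
- bobbin_b: Empty bobbin, 30 g (may be absent): white plastic, two square flanges 30 x 30 x 6 mm on a bare white core 16 mm in diameter, 40 mm tall overall; at the start it stands in some compartment of the parts bin. Origin: centre of the underside of the lower flange; z along its axis, x and y square to the flange sides.
- bobbin_c: Empty bobbin, 30 g (may be absent): white plastic, two square flanges 30 x 30 x 6 mm on a bare white core 16 mm in diameter, 40 mm tall overall; at the start it stands in some compartment of the parts bin. Origin: centre of the underside of the lower flange; z along its axis, x and y square to the flange sides.
- bobbin_d: Empty bobbin, 30 g (may be absent): white plastic, two square flanges 30 x 30 x 6 mm on a bare white core 16 mm in diameter, 40 mm tall overall; at the start it stands in some compartment of the parts bin. Origin: centre of the underside of the lower flange; z along its axis, x and y square to the flange sides.
- spacer_a: Round white plastic spacer sleeve, 30 mm in diameter, 26 mm tall, 16 mm hole, in some compartment of the parts bin; not wanted in this job, stays in the bin. Origin: centre of the underside.
- spacer_b: Round white plastic spacer sleeve, 30 mm in diameter, 26 mm tall, 16 mm hole, in some compartment of the parts bin; not wanted in this job, stays in the bin. Origin: centre of the underside.
- bin_floor (a point): Centre of the inner floor of the grey parts bin (fixed, 142 mm along x, 248 mm along y, floor 4 mm and all walls and dividers 16 mm above the table, 4 mm thick); 2 x 3 compartments centred 34.5 mm either way in x and at -80, 0, 80 mm in y.
- tote_in (a point): Centre of the inner floor of the black tote (fixed open box, 170 mm along x, 210 mm along y, 50 mm high, walls 4 mm). Axes along its sides.
- infeed_floor (a point): Centre of the inner floor of the winder's infeed tray: fixed shallow steel tray, 115 mm along x, 160 mm along y, walls 4 mm thick rising 12 mm above its floor; a flat black rubber belt leads from its far side into the machine. It stands on the 20 mm high deck in front of the winder, on one or the other side of the lever. x points to the machine.
- catch_floor (a point): Centre of the inner floor of the winder's catch tray: same size as the infeed tray, on the other side of the lever; a steep bare steel chute comes down into it from the machine.
- winder: Coil winding machine, fixed: white housing 160 mm high whose front face lies 100 mm from the origin along x, 500 mm wide, with wire reels on top up to 240 mm high, and a 20 mm high deck in front (from -65 mm in x, 440 mm wide) carrying the two trays and, between them, the lever. Origin on the table midway between the two trays; x points away from the robot into the housing.
- lever (a joint): Start lever, a black toggle 80 mm long on a small block between the two trays: near 0 it leans towards the robot (off), at 1.0 rad it leans towards the machine (on, its end stop). It stays where it is left.
- lever_tip (a point): Tip of the start lever; moves with it, along the winder's x, through about 77 mm in all; 110 to 122 mm above the table, so the highest thing to clear between the trays.
- voice_coil: Bystander: white voice coil tube with a copper band, 38 mm in diameter, 55 mm tall, standing on the table. Origin: centre of the underside.
- screwdriver: Bystander: screwdriver lying on the table along its x axis, handle black. Origin under its middle.
- glue: Bystander: white glue bottle, 48 mm in diameter, 120 mm tall. Origin: centre of the underside.
Not all that is in view belongs to the job. What is shaped like the bobbin_b but pink or yellow is not meant.

How it is judged (in metres and radians):
On the way, in this order (a step that is already met when the one before it is completed fails the run):
1. all finished coils rest in the tote and all empty bobbins rest on the floor of the infeed tray, let go (x of coil_a in the frame of tote_in between -0.08 and 0.08 m and y of coil_a in the frame of tote_in between -0.1 and 0.1 m and z of coil_a in the frame of tote_in between -0.006 and 0.045 m and linear speed of each of coil_a, coil_b, coil_c, coil_d, bobbin_a, bobbin_b, bobbin_c, bobbin_d below 0.05 m/s and x of coil_b in the frame of tote_in between -0.08 and 0.08 m and y of coil_b in the frame of tote_in between -0.1 and 0.1 m and z of coil_b in the frame of tote_in between -0.006 and 0.045 m and x of coil_c in the frame of tote_in between -0.08 and 0.08 m and y of coil_c in the frame of tote_in between -0.1 and 0.1 m and z of coil_c in the frame of tote_in between -0.006 and 0.045 m and x of coil_d in the frame of tote_in between -0.08 and 0.08 m and y of coil_d in the frame of tote_in between -0.1 and 0.1 m and z of coil_d in the frame of tote_in between -0.006 and 0.045 m and x of bobbin_a in the frame of infeed_floor between -0.052 and 0.052 m and y of bobbin_a in the frame of infeed_floor between -0.076 and 0.076 m and z of bobbin_a in the frame of infeed_floor between -0.006 and 0.03 m and x of bobbin_b in the frame of infeed_floor between -0.052 and 0.052 m and y of bobbin_b in the frame of infeed_floor between -0.076 and 0.076 m and z of bobbin_b in the frame of infeed_floor between -0.006 and 0.03 m and x of bobbin_c in the frame of infeed_floor between -0.052 and 0.052 m and y of bobbin_c in the frame of infeed_floor between -0.076 and 0.076 m and z of bobbin_c in the frame of infeed_floor between -0.006 and 0.03 m and x of bobbin_d in the frame of infeed_floor between -0.052 and 0.052 m and y of bobbin_d in the frame of infeed_floor between -0.076 and 0.076 m and z of bobbin_d in the frame of infeed_floor between -0.006 and 0.03 m and contact force between the fingers and coil_a below 0.05 N and contact force between the fingers and coil_b below 0.05 N and contact force between the fingers and coil_c below 0.05 N and contact force between the fingers and coil_d below 0.05 N and contact force between the fingers and bobbin_a below 0.05 N and contact force between the fingers and bobbin_b below 0.05 N and contact force between the fingers and bobbin_c below 0.05 N and contact force between the fingers and bobbin_d below 0.05 N), for 0.2 s.
2. then the start lever is thrown fully over towards the machine (value of joint lever above 0.85 rad), for 0.2 s.
At the end, for the whole second after the job is handed in: Every coil is at rest inside the tote below its rim, every bobbin at rest on the infeed tray's floor within its walls (standing or lying, origin under 30 mm above the floor), the round spacers are still in the bin, and the lever is past 0.85 rad (x of coil_a in the frame of tote_in between -0.08 and 0.08 m and y of coil_a in the frame of tote_in between -0.1 and 0.1 m and z of coil_a in the frame of tote_in between -0.006 and 0.045 m and linear speed of each of coil_a, coil_b, coil_c, coil_d, bobbin_a, bobbin_b, bobbin_c, bobbin_d below 0.05 m/s and x of coil_b in the frame of tote_in between -0.08 and 0.08 m and y of coil_b in the frame of tote_in between -0.1 and 0.1 m and z of coil_b in the frame of tote_in between -0.006 and 0.045 m and x of coil_c in the frame of tote_in between -0.08 and 0.08 m and y of coil_c in the frame of tote_in between -0.1 and 0.1 m and z of coil_c in the frame of tote_in between -0.006 and 0.045 m and x of coil_d in the frame of tote_in between -0.08 and 0.08 m and y of coil_d in the frame of tote_in between -0.1 and 0.1 m and z of coil_d in the frame of tote_in between -0.006 and 0.045 m and x of bobbin_a in the frame of infeed_floor between -0.052 and 0.052 m and y of bobbin_a in the frame of infeed_floor between -0.076 and 0.076 m and z of bobbin_a in the frame of infeed_floor between -0.006 and 0.03 m and x of bobbin_b in the frame of infeed_floor between -0.052 and 0.052 m and y of bobbin_b in the frame of infeed_floor between -0.076 and 0.076 m and z of bobbin_b in the frame of infeed_floor between -0.006 and 0.03 m and x of bobbin_c in the frame of infeed_floor between -0.052 and 0.052 m and y of bobbin_c in the frame of infeed_floor between -0.076 and 0.076 m and z of bobbin_c in the frame of infeed_floor between -0.006 and 0.03 m and x of bobbin_d in the frame of infeed_floor between -0.052 and 0.052 m and y of bobbin_d in the frame of infeed_floor between -0.076 and 0.076 m and z of bobbin_d in the frame of infeed_floor between -0.006 and 0.03 m and x of spacer_a in the frame of bin_floor between -0.068 and 0.068 m and y of spacer_a in the frame of bin_floor between -0.12 and 0.12 m and z of spacer_a in the frame of bin_floor between -0.006 and 0.02 m and x of spacer_b in the frame of bin_floor between -0.068 and 0.068 m and y of spacer_b in the frame of bin_floor between -0.12 and 0.12 m and z of spacer_b in the frame of bin_floor between -0.006 and 0.02 m and value of joint lever above 0.85 rad); the robot touches nothing.
It fails at once if a bystander (voice coil, screwdriver, glue bottle) is moved more than 50 mm (distance of any of voice_coil, screwdriver, glue from where it was at the start of the episode above 0.05 m).
Of bobbin_a, bobbin_b, bobbin_c, bobbin_d only 3 to 4 are there at a start; the rules pass over those that are not, and their reading is None.
Of coil_a, coil_b, coil_c, coil_d only 3 to 4 are there at a start; the rules pass over those that are not, and their reading is None.
At some moment in a run one of coil_a, coil_b, coil_c, coil_d, bobbin_a, bobbin_b, bobbin_c, bobbin_d may be knocked a few centimetres aside while the robot is not near it.
Once in a run the grip may slacken for a moment while it holds something.
It also fails if it takes over 210 s, if anything falls off the work surface, if the arm or the gripper's body presses on something with over 40 N, if the wrist force passes 120 N, or if a joint passes its speed limit or range.

### The arm

A 6-joint arm with a two-finger parallel gripper is mounted at the origin on the work surface. World frame = base frame: x ahead of the robot, y to its left, z up, the work surface at z = 0. Lengths are in mm, angles in degrees, forces in N, time in s.
With the tool pointing down it reaches from about 350 to 850 mm from the base axis. Payload 8.1 kg.
Tool frame: the origin (TCP) lies between the finger pads; the fingertips stand ahead of it and the grasp point (between the pads) lies 2 mm behind it (nose_length is the z of the fingertips in the tool frame, in mm); z points along the fingers, y is the direction in which the jaws open and shut (so a half turn about z gives the same grasp; the last joint's range is limited). The gripper opens to 85 mm and grips with 20 to 120 N. Pads are 22 mm wide; open, the fingers measure 114 mm over their backs; the gripper's body (76 mm by 85 mm) begins 54 mm behind the grasp point. The pads swing forward as they close: fully open they stand 13 mm farther back than shut.
Start: joints at [58.476, 7.471, 85.268, -0, 87.261, -4.893], TCP at [268.927, 536.362, 248.292] pointing down, gripper open.
Joint ranges: [-169.43, 169.43], [-51.17, 129.36], [1.28, 143.12], [-76.62, 256.62], [0, 156.53], [-152.29, 152.29]. Speed limits (degrees/s): [136.94, 136.94, 159.86, 180, 180, 180].

### API

Orientations are given as [roll, pitch, yaw] about the fixed x, y, z axes, in that order (R = Rz(yaw) Ry(pitch) Rx(roll)).
In Python, from bench import * gives the robot as it stands.
- The arm moves only by the tool jog_arm, never from a script. Its argument "plan" is a list of rows, each a list of 3 entries, a list of its own where there are three numbers: the turn, a rotation vector about the tool's x, y, z in degrees, then the shift along the tool's x, y, z in m, then the gripper's target within -1 to 1 (fully open at 1, half-way at 0, shut at -1). A call has 1 to 12 rows; each row is the pose to reach, as a shift and turn from the pose commanded when the call began, along the tool's axes at that moment; what a row does not reach only later rows make up. A row lasts 1/8 s, in which the tool goes at most 62.5 mm and 10.7 degrees, less where a joint would pass 70% of its speed; a pose out of reach is approached as far as the arm can. A call with a gripper value outside its range is refused whole. The fingers move at their own pace and stop on an object; "force" is the grip in N (left out, the last holds). Time passes only in rows, so rows that repeat a pose let the fingers close. It gives the time, the measured TCP pose, the force and the opening at its end, in the units of the state.
- sense(): the state, without advancing time (a new reading comes with each control period).
- snapshot(name): name is "side" or "top"; returns (picture, depth): 480x640x3 uint8, blue, green, red; 480x640 float32, mm along the optical axis (not along the pixel's ray), 0 where there is no reading.
- camera_info(name): a dict with "fov_y" (degrees; the focal length in pixels is half the picture's height over the tangent of half this angle, whatever the lens; pixels are square), "cx", "cy" (the principal point, pixels), "origin" and "orientation" of the camera in the world. Camera axes: x right, y down, z forward; pixel columns grow to the right and rows downward; lengths in mm; the calibration is good to about 2 mm. A picture is of the moment at which its call begins. camera_info takes no time and is no camera call.
- hand_in(): hands the job in, once; it reports no verdict.
The state is a dict: "time": time; "joint_pos": joint angles; "qd": joint speeds; "joint_efforts": joint torques, N m; "tool_pos": TCP position; "tcp_rot": TCP orientation; "ft_force": force on the tool from outside, world axes, zero at the start; "wrist_torque": the same for the moment, N m; "finger_gap": finger opening in mm.
Only numpy, scipy, OpenCV 4.12 (cv2) and the standard library are available. Lean on these libraries where they do the work, as an engineer would, in place of code of your own. Each camera call takes 0.05 s, during which the arm holds its last target.

## Working session

There is one attempt and no reset: what is moved stays moved. The work goes in short steps, Python scripts to look and compute and a tool call to move; the robot and the scene stay as the last step left them, time stands still between calls to the robot, and variables do not carry over. Pictures are saved under pics/ and viewed, and the job is handed in when it is done.

Besides the shell and the picture viewer there is one more tool, called after "Call:" by a JSON object that holds its "name" and its "arguments", one argument or row to a line. jog_arm: Moves the arm, as the interface text tells. Its arguments: {"type":"object","properties":{"plan":{"type":"array","items":{"type":"array"}},"force":{"type":"number"}},"required":["plan"]}

```bash
ls; mkdir -p pics; python3 - <<'E'
from bench import *
import cv2, numpy as np
print(sense())
for n in ("top","side"):
    print(n,camera_info(n))
    p,d=snapshot(n); cv2.imwrite(f"pics/{n}0.png",p); np.save(f"pics/{n}0.npy",d)
E
```

```text
pics
{'time': 0.0, 'joint_pos': array([ 5.84747972e+01,  7.51601911e+00,  8.53317716e+01,  4.38625610e-04,
        8.72629182e+01, -4.89467772e+00]), 'qd': array([-0.08528496,  0.06104008,  0.02463652, -0.02629477, -0.04134045,
       -0.03046611]), 'joint_efforts': array([-6.86748208e-04, -5.69399464e+01, -5.00555670e+01, -4.62378903e-04,
        1.51408254e-02,  5.19156856e-06]), 'tool_pos': array([268.64768088, 535.88613868, 247.21104125]), 'tcp_rot': array([-1.79889732e+02, -9.88264932e-03,  1.53369444e+02]), 'ft_force': array([-0.38803442, -0.02746951, -0.18993701]), 'wrist_torque': array([-0.02187495, -0.02097474,  0.0681526 ]), 'finger_gap': 85.99518170493992}
top {'fov_y': 54.84537405343316, 'cx': 308.40286319491895, 'cy': 240.18890582620386, 'origin': array([ 318.88046401,  -80.55485637, 1039.66451098]), 'orientation': array([-1.68302663e+02, -7.25772999e-02, -9.57648462e+01])}
side {'fov_y': 44.78319225494342, 'cx': 319.0956059384065, 'cy': 238.0516512455485, 'origin': array([-162.59272385,  970.39910003,  941.31900344]), 'orientation': array([-123.9404204 ,    0.97773837, -148.72485671])}
```

View pics/top0.png

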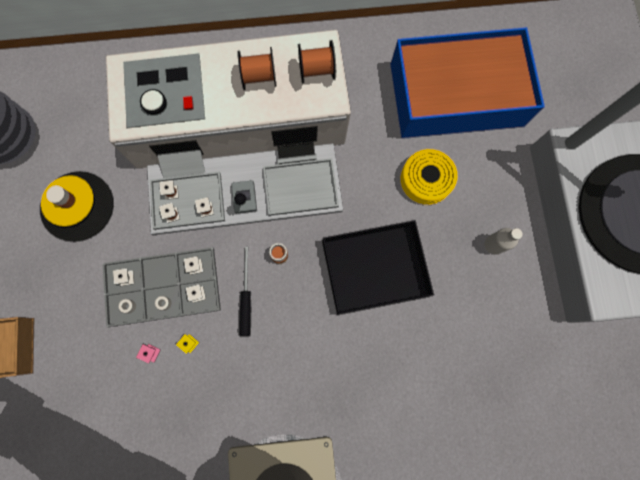

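View pics/side0.png

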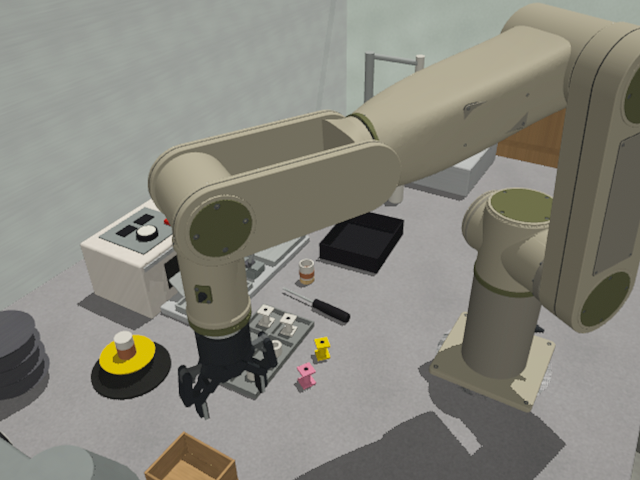

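```bash
python3 - <<'E'
import cv2, numpy as np
p=cv2.imread("pics/top0.png")
cv2.imwrite("pics/top0_crop1.png",cv2.resize(p[135:235,140:345],None,fx=3.8,fy=3.8,interpolation=cv2.INTER_CUBIC))
cv2.imwrite("pics/top0_crop2.png",cv2.resize(p[235:365,95:300],None,fx=3.8,fy=3.8,interpolation=cv2.INTER_CUBIC))
E
cat > h.py <<'E'
from bench import *
import cv2, numpy as np
from scipy.spatial.transform import Rotation as Ro
class Cam:
    def __init__(s,n):
        c=camera_info(n); s.f=240/np.tan(np.radians(c["fov_y"]/2)); s.cx=c["cx"]; s.cy=c["cy"]
        s.o=np.array(c["origin"]); s.R=Ro.from_euler("xyz",c["orientation"],degrees=True).as_matrix()
    def proj(s,P):
        q=(np.atleast_2d(P)-s.o)@s.R
        return np.c_[s.f*q[:,0]/q[:,2]+s.cx, s.f*q[:,1]/q[:,2]+s.cy]
    def ray(s,uv,z):
        uv=np.atleast_2d(uv).astype(float)
        d=np.c_[(uv[:,0]-s.cx)/s.f,(uv[:,1]-s.cy)/s.f,np.ones(len(uv))]@s.R.T
        t=(z-s.o[2])/d[:,2]
        return s.o+d*t[:,None]
    def cloud(s,d):
        v,u=np.mgrid[0:480,0:640]
        q=np.stack([(u-s.cx)/s.f*d,(v-s.cy)/s.f*d,d],-1)
        P=q@s.R.T+s.o
        P[d<=0]=np.nan
        return P
E
python3 - <<'E'
from h import *
T=Cam("top"); print(T.f,T.proj([[268,536,248],[0,0,0]]))
d=np.load("pics/top0.npy"); P=T.cloud(d)
for n,(u,v) in dict(table=(360,400),catch=(190,215),infeed=(300,190),deck=(160,225),tote=(375,268),toterim=(323,240),c1=(164,185),c2=(166,208),c3=(201,203),b1=(120,273),b2=(190,261),b3=(193,290),s1=(120,306),housing=(220,60),lever=(240,199)).items():
    print(n,P[v,u].round(1), P[v-2:v+3,u-2:u+3,2].round().ravel()[[0,4,20,24]])
print(Cam("side").proj([[268,536,248]]))
E
```

```text
462.55856089943006 [[-66.57272255 406.69124542]
 [284.38498604 497.38799893]]
table [ 1.740e+02 -1.784e+02 -1.000e-01] [-2. -3.  2.  0.]
catch [612.9 158.2  24.1] [25. 21. 22. 21.]
infeed [646.8 -95.6  24.4] [21. 24. 25. 21.]
deck [597.4 227.9  20.3] [24. 22. 36. 37.]
tote [nan nan nan] [2. 3. 5. 5.]
toterim [ 520.1 -134.2   48.7] [-1. 49.  3.  8.]
c1 [674.6 201.9  66.3] [63. 64. 64. 64.]
c2 [623.1 200.9  61.8] [65. 63. 62. 63.]
c3 [625.4 123.1  66.1] [65. 61. 61. 63.]
b1 [492.9 311.5  42. ] [44. 45. 45. 44.]
b2 [504.2 159.4  40.8] [41. 38. 42. 45.]
b3 [440.4 156.2  40. ] [41. 46. 43. 44.]
s1 [422.9 317.6  29.7] [-1. 25.  3. 25.]
housing [904.1  46.5 161.9] [161. 160. 161. 159.]
lever [606.8  30.4 126.7] [131. 128. 125. 122.]
[[232.79285104 399.90126616]]
```

View pics/top0_crop1.png

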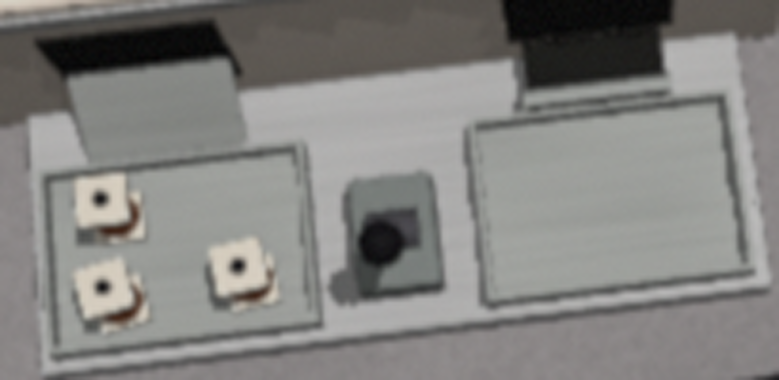

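View pics/top0_crop2.png

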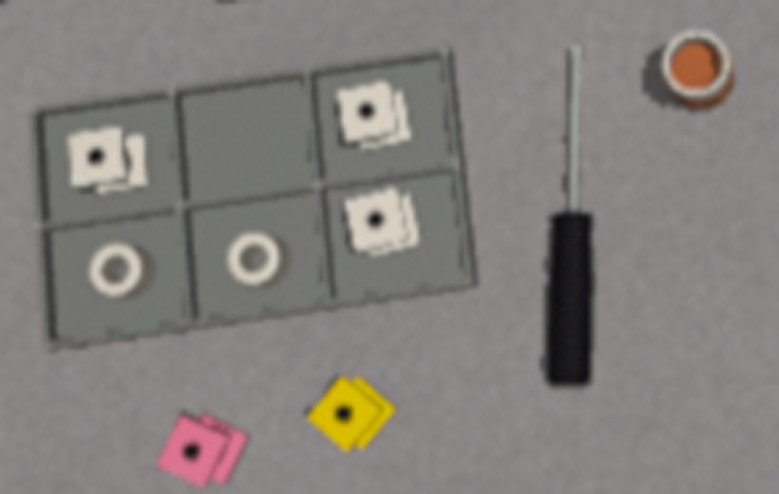

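```bash
cat >> h.py <<'E'
def norm90(a): 
    return (a+45)%90-45
def tops(d,p,zlo,zhi,ztop,box,T,amin=60):
    """top faces by depth band in world box; returns list of (x,y,yaw,side)"""
    P=T.cloud(d); hsv=cv2.cvtColor(p,cv2.COLOR_BGR2HSV)
    x,y,z=P[...,0],P[...,1],P[...,2]
    m=(z>zlo)&(z<zhi)&(x>box[0])&(x<box[1])&(y>box[2])&(y<box[3])&(hsv[...,2]>140)&(hsv[...,1]<70)
    m=cv2.morphologyEx(m.astype(np.uint8),cv2.MORPH_CLOSE,np.ones((3,3)))
    out=[]
    for c in cv2.findContours(m,cv2.RETR_EXTERNAL,cv2.CHAIN_APPROX_NONE)[0]:
        a=cv2.contourArea(c)
        if a<amin: continue
        w=T.ray(c[:,0],ztop)[:,:2].astype(np.float32)
        (cx,cy),(s1,s2),an=cv2.minAreaRect(w)
        uv=c[:,0].mean(0)
        out.append((round(cx,1),round(cy,1),round(norm90(an),1),round(s1,1),round(s2,1),a,uv.round().tolist()))
    return out
E
python3 - <<'E'
from h import *
import bench; print([x for x in dir(bench) if not x.startswith('_')]); print(sense().keys(), getattr(bench,'nose_length',None))
T=Cam("top"); p=cv2.imread("pics/top0.png"); d=np.load("pics/top0.npy")
print("coils"); [print(t) for t in tops(d,p,52,75,64,(560,760,80,260),T)]
print("bobbins"); [print(t) for t in tops(d,p,34,54,44,(360,560,80,380),T)]
print("spacers"); [print(t) for t in tops(d,p,22,36,30,(360,560,80,380),T)]
P=T.cloud(d)
# heights
print("catch floor z",np.nanmedian(P[212:218,180:200,2]),"infeed",np.nanmedian(P[180:200,285:315,2]),"tote floor",np.nanmedian(P[250:280,350:400,2]), "bin", np.nanmedian(P[265:280,150:170,2]),"table",np.nanmedian(P[380:420,350:400,2]))
E
```

```text
['PlanningError', 'camera_info', 'hand_in', 'nose_length', 'sense', 'snapshot']
dict_keys(['time', 'joint_pos', 'qd', 'joint_efforts', 'tool_pos', 'tcp_rot', 'ft_force', 'wrist_torque', 'finger_gap']) 17.0
coils
(616.9, 198.5, 13.6, 29.0, 30.5, 157.5, [167.0, 210.0])
(621.6, 120.6, 7.9, 29.5, 30.2, 155.5, [202.0, 205.0])
(669.4, 197.3, -2.0, 28.7, 29.8, 153.0, [166.0, 187.0])
bobbins
(434.0, 154.0, 8.5, 30.0, 30.7, 175.0, [194.0, 293.0])
(485.9, 310.1, 5.7, 30.7, 30.5, 167.5, [120.0, 276.0])
(496.4, 155.8, 5.3, 30.0, 30.4, 166.0, [191.0, 264.0])
spacers
(422.7, 306.7, -1.3, 25.9, 28.2, 125.0, [125.0, 306.0])
(420.4, 228.1, -5.8, 28.5, 25.8, 125.5, [161.0, 303.0])
catch floor z 23.64119138835133 infeed 23.702738934410718 tote floor 3.560567085331172 bin 3.289542028640085 table -0.43731414798753576
```

```bash
python3 - <<'E'
from h import *
T=Cam("top"); d=np.load("pics/top0.npy"); P=T.cloud(d)
def q(n,uv,z):
    w=T.ray(uv,z)[:,:2]; e=np.roll(w,-1,0)-w
    print(n,w.round(0).tolist(),"c",w.mean(0).round(1),"len",np.hypot(*e.T).round(0),"ang",[round(norm90(a),1) for a in np.degrees(np.arctan2(e[:,1],e[:,0]))])
q("catch",[(151.8,181.6),(219.7,173.2),(224.2,220.5),(153.7,229)],36)
q("infeed",[(263.7,167.9),(331.3,160.5),(338.7,206.6),(268.2,215.3)],36)
q("tote",[(322,237),(415,222),(433,294),(339,313)],50)
q("bin",[(105,263),(213,249),(220,310),(108,326)],16)
# deck
q("deck",[(147.5,166),(333.5,145),(342,211),(152,232.5)],20)
print("glue",P[236,512].round(), "vc",T.ray([278,253],50).round(),"lever",np.nanmax(P[190:205,232:248,2]))
for uv in [(180,165),(180,155),(185,150),(180,148),(180,140),(295,150),(295,160),(230,130),(230,145),(340,115)]: print(uv,P[uv[1],uv[0]].round())
print("sd",T.ray([(247,248),(244,335)],10).round())
E
```

```text
catch [[697.0, 238.0], [701.0, 83.0], [589.0, 80.0], [585.0, 237.0]] c [643.  159.7] len [155. 112. 157. 111.] ang [np.float64(1.7), np.float64(1.6), np.float64(1.4), np.float64(0.3)]
infeed [[704.0, -18.0], [706.0, -174.0], [595.0, -178.0], [591.0, -19.0]] c [649.2 -97.2] len [156. 111. 160. 113.] ang [np.float64(0.9), np.float64(2.3), np.float64(1.5), np.float64(0.5)]
tote [[527.0, -133.0], [540.0, -340.0], [379.0, -355.0], [360.0, -151.0]] c [ 451.4 -244.8] len [208. 161. 205. 168.] ang [np.float64(3.6), np.float64(5.3), np.float64(5.5), np.float64(6.2)]
bin [[523.0, 355.0], [531.0, 113.0], [394.0, 105.0], [384.0, 350.0]] c [457.9 230.5] len [242. 138. 245. 140.] ang [np.float64(1.8), np.float64(3.0), np.float64(2.3), np.float64(2.0)]
deck [[742.0, 252.0], [750.0, -185.0], [589.0, -186.0], [582.0, 247.0]] c [665.7  31.9] len [437. 162. 433. 160.] ang [np.float64(1.1), np.float64(0.5), np.float64(0.9), np.float64(1.9)]
glue [ 475. -513.  121.] vc [[501. -34.  50.]] lever 132.7859759484645
(180, 165) [723. 168.  54.]
(180, 155) [740. 163.  70.]
(185, 150) [743. 147.  86.]
(180, 148) [744. 155.  98.]
(180, 140) [748. 147. 129.]
(295, 150) [738. -93.  40.]
(295, 160) [714. -91.  39.]
(230, 130) [749.  37. 151.]
(230, 145) [750.  50.  76.]
(340, 115) [ 759. -192.  152.]
sd [[527.  37.  10.]
 [335.  58.  10.]]
```

```bash
cat >> h.py <<'E'
def go(*targets):
    s=sense(); p=np.array(s["tool_pos"]); R=Ro.from_euler("xyz",s["tcp_rot"],degrees=True)
    print("now",s["time"],p.round(1),np.round(s["tcp_rot"],1),"gap",round(s["finger_gap"],1),"F",np.round(s["ft_force"],1))
    for x,y,z,yaw in targets:
        t=R.inv().apply(np.array([x,y,z])-p)/1000
        r=(R.inv()*Ro.from_euler("xyz",[180,0,yaw],degrees=True)).as_rotvec(degrees=True)
        print((x,y,z,yaw),"turn",r.round(1).tolist(),"shift",t.round(4).tolist())
E
python3 -c "
from h import *
go((621.6,120.6,170,188),(621.6,120.6,100,188),(621.6,120.6,57,188))"
```

```text
now 0.1 [268.6 536.  247.4] [-179.9   -0.   153.4] gap 85.8 F [-0.8 -0.  -0.2]
(621.6, 120.6, 170, 188) turn [-0.1, -0.0, -34.6] shift [-0.5017, -0.213, 0.0776]
(621.6, 120.6, 100, 188) turn [-0.1, -0.0, -34.6] shift [-0.5017, -0.2129, 0.1476]
(621.6, 120.6, 57, 188) turn [-0.1, -0.0, -34.6] shift [-0.5017, -0.2128, 0.1906]
```

Candidates (top-view pixels): white squares with copper under them in the chute tray, (167,210), (203,205) and (166,187), are the coils. White squares in the bin, (120,275), (191,264) and (194,293), are the bobbins. Lookalikes I will leave alone: round spacers (125,306) and (161,303), pink (147,353), yellow (187,344), voice coil (278,253). In the crops the tray items show copper below the flange, and the bin's squares show white cores. Catch tray = left (chute), infeed = right (black belt). I start with coil (203,205).

Call:
{"name": "jog_arm", "arguments": {
  "plan": [
    [[0, 0, -34.6], [-0.502, -0.213, 0.078], 0.2],
    [[0, 0, -34.6], [-0.502, -0.213, 0.078], 0.2],
    [[0, 0, -34.6], [-0.502, -0.213, 0.078], 0.2],
    [[0, 0, -34.6], [-0.502, -0.213, 0.078], 0.2],
    [[0, 0, -34.6], [-0.502, -0.213, 0.078], 0.2],
    [[0, 0, -34.6], [-0.502, -0.213, 0.078], 0.2],
    [[0, 0, -34.6], [-0.502, -0.213, 0.078], 0.2],
    [[0, 0, -34.6], [-0.502, -0.213, 0.078], 0.2],
    [[0, 0, -34.6], [-0.502, -0.213, 0.078], 0.2],
    [[0, 0, -34.6], [-0.502, -0.213, 0.078], 0.2],
    [[0, 0, -34.6], [-0.502, -0.213, 0.078], 0.2],
    [[0, 0, -34.6], [-0.502, -0.213, 0.078], 0.2]
  ],
  "force": 50
}}

```text
time: 1.6
tool_pos: [621.6, 122.2, 170.5]
tcp_rot: [180.0, 0.0, -171.9]
ft_force: [-0.5, -0.5, -0.2]
finger_gap: 51.2
```

```bash
python3 -c "
from h import *
go((621.6,120.6,120,188),(621.6,120.6,57,188))
p,d=snapshot('side'); cv2.imwrite('pics/side1.png',p)
p,d=snapshot('top'); cv2.imwrite('pics/top1.png',p)"
```

```text
now 1.6 [621.6 122.2 170.5] [ 180.     0.  -171.9] gap 51.2 F [-0.5 -0.5 -0.2]
(621.6, 120.6, 120, 188) turn [0.0, 0.0, 0.1] shift [0.0002, -0.0016, 0.0505]
(621.6, 120.6, 57, 188) turn [0.0, 0.0, 0.1] shift [0.0002, -0.0016, 0.1135]
```

View pics/side1.png

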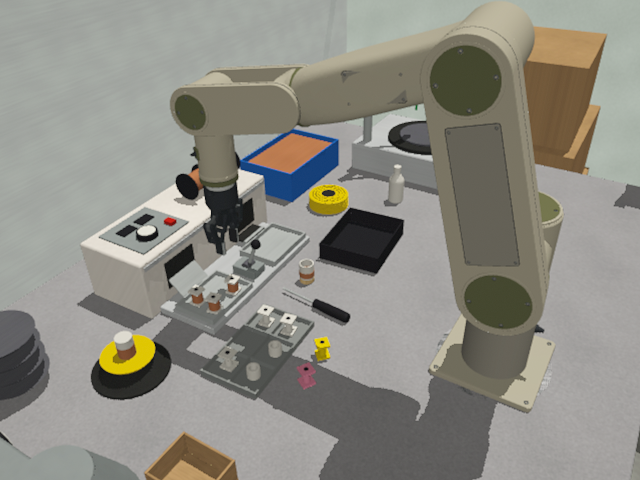

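```bash
python3 -c "
from h import *
go((621.6,120.6,120,188),(621.6,120.6,57,188))"
```

```text
now 1.7 [621.7 122.3 170.8] [ 180.     0.  -171.9] gap 51.6 F [-0.9  0.8  0.9]
(621.6, 120.6, 120, 188) turn [0.0, 0.0, 0.1] shift [0.0004, -0.0017, 0.0508]
(621.6, 120.6, 57, 188) turn [0.0, 0.0, 0.1] shift [0.0004, -0.0017, 0.1138]
```

Call:
{"name": "jog_arm", "arguments": {
  "plan": [
    [[0, 0, 0], [0, -0.0015, 0.05], 0.2],
    [[0, 0, 0], [0, -0.0015, 0.09], 0.2],
    [[0, 0, 0], [0, -0.0015, 0.114], 0.2],
    [[0, 0, 0], [0, -0.0015, 0.114], 0.2],
    [[0, 0, 0], [0, -0.0015, 0.114], -0.6],
    [[0, 0, 0], [0, -0.0015, 0.114], -0.6],
    [[0, 0, 0], [0, -0.0015, 0.114], -0.6],
    [[0, 0, 0], [0, -0.0015, 0.114], -0.6],
    [[0, 0, 0], [0, -0.0015, 0.06], -0.6],
    [[0, 0, 0], [0, -0.0015, 0], -0.6],
    [[0, 0, 0], [0, -0.0015, -0.02], -0.6],
    [[0, 0, 0], [0, -0.0015, -0.02], -0.6]
  ],
  "force": 50
}}

```text
time: 3.2
tool_pos: [623.6, 119.5, 192.5]
tcp_rot: [-180.0, 0.2, -172.0]
ft_force: [-1.0, 0.8, -0.9]
finger_gap: 29.2
```

```bash
python3 -c "
from h import *
go((451,-300,190,94.5),(451,-300,39,94.5))
p,d=snapshot('side'); cv2.imwrite('pics/side2.png',p[150:350,130:430].repeat(2,0).repeat(2,1))"
```

```text
now 3.2 [623.6 119.5 192.5] [-180.     0.2 -172. ] gap 29.2 F [-1.   0.8 -0.9]
(451, -300, 190, 94.5) turn [0.2, 0.2, 93.5] shift [0.2291, -0.3916, 0.0016]
(451, -300, 39, 94.5) turn [0.2, 0.2, 93.5] shift [0.2297, -0.3915, 0.1526]
```

View pics/side2.png

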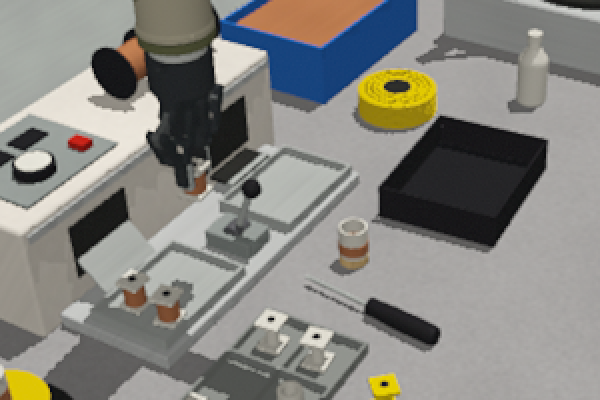

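Call:
{"name": "jog_arm", "arguments": {
  "plan": [
    [[0, 0, 93.5], [0.229, -0.3915, 0], -0.6],
    [[0, 0, 93.5], [0.229, -0.3915, 0], -0.6],
    [[0, 0, 93.5], [0.229, -0.3915, 0], -0.6],
    [[0, 0, 93.5], [0.229, -0.3915, 0], -0.6],
    [[0, 0, 93.5], [0.229, -0.3915, 0], -0.6],
    [[0, 0, 93.5], [0.229, -0.3915, 0], -0.6],
    [[0, 0, 93.5], [0.229, -0.3915, 0], -0.6],
    [[0, 0, 93.5], [0.229, -0.3915, 0], -0.6],
    [[0, 0, 93.5], [0.229, -0.3915, 0], -0.6],
    [[0, 0, 93.5], [0.229, -0.3915, 0], -0.6],
    [[0, 0, 93.5], [0.229, -0.3915, 0], -0.6],
    [[0, 0, 93.5], [0.229, -0.3915, 0], -0.6]
  ],
  "force": 50
}}

```text
time: 4.75
tool_pos: [449.8, -299.4, 189.6]
tcp_rot: [-180.0, -0.0, 94.6]
ft_force: [-0.1, -1.0, -0.6]
finger_gap: 28.8
```

```bash
python3 -c "
from h import *
go((451,-300,39,94.5))
p,d=snapshot('top'); cv2.imwrite('pics/top3.png',p)
p,d=snapshot('side'); cv2.imwrite('pics/side3.png',p[150:350,230:530].repeat(2,0).repeat(2,1))"
```

```text
now 4.75 [ 449.8 -299.4  189.6] [-180.    -0.    94.6] gap 28.8 F [-0.1 -1.  -0.6]
(451, -300, 39, 94.5) turn [-0.0, -0.0, 0.1] shift [-0.0008, 0.0012, 0.1506]
```

View pics/side3.png

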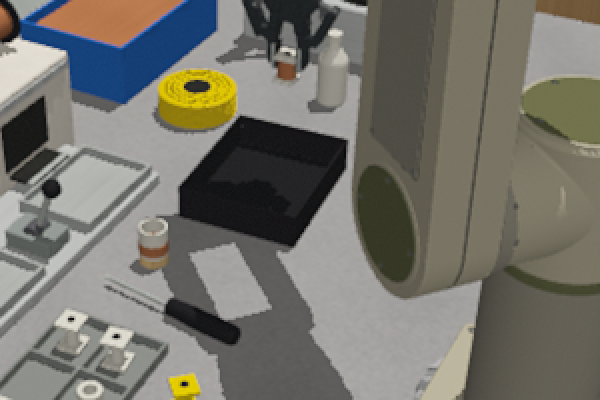

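View pics/top3.png

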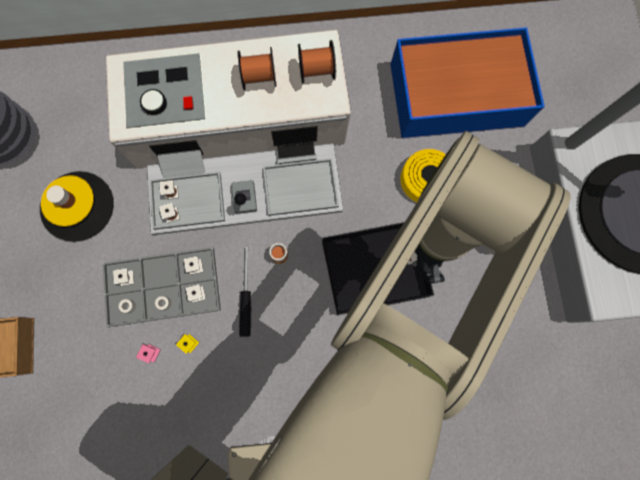

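Side shows the coil in the fingers at about (373,182), above the tote. The top view shows two coils left in the tray. Lowering.

Call:
{"name": "jog_arm", "arguments": {
  "plan": [
    [[0, 0, 0], [-0.001, 0.001, 0.06], -0.6],
    [[0, 0, 0], [-0.001, 0.001, 0.11], -0.6],
    [[0, 0, 0], [-0.001, 0.001, 0.14], -0.6],
    [[0, 0, 0], [-0.001, 0.001, 0.15], -0.6],
    [[0, 0, 0], [-0.001, 0.001, 0.15], -0.6],
    [[0, 0, 0], [-0.001, 0.001, 0.15], 0.1],
    [[0, 0, 0], [-0.001, 0.001, 0.15], 0.1],
    [[0, 0, 0], [-0.001, 0.001, 0.15], 0.1],
    [[0, 0, 0], [-0.001, 0.001, 0.12], 0.1],
    [[0, 0, 0], [-0.001, 0.001, 0.06], 0.2],
    [[0, 0, 0], [-0.001, 0.001, 0.01], 0.2],
    [[0, 0, 0], [-0.001, 0.001, 0], 0.2]
  ]
}}

```text
time: 6.35
tool_pos: [453.0, -302.6, 195.6]
tcp_rot: [179.7, 0.3, 94.5]
ft_force: [-0.3, -0.1, 0.1]
finger_gap: 51.4
```

```bash
python3 -c "
from h import *
T=Cam('top')
p,d=snapshot('top'); cv2.imwrite('pics/top4.png',p)
print('coils'); [print(t) for t in tops(d,p,52,75,64,(560,760,80,260),T)]
go((669.4,197.3,180,178),(616.9,198.5,180,193.6))
p,d=snapshot('side'); cv2.imwrite('pics/side4.png',p[150:350,230:530].repeat(2,0).repeat(2,1))"
```

```text
coils
(616.6, 198.6, 11.3, 29.6, 30.3, 159.0, [167.0, 210.0])
(669.4, 197.3, -2.0, 28.7, 29.8, 154.0, [166.0, 187.0])
(729.2, 163.7, 1.0, 32.5, 95.2, 461.5, [181.0, 160.0])
now 6.4 [ 452.6 -302.2  194.5] [179.7   0.3  94.5] gap 51.2 F [ 0.6 -0.6  0.4]
(669.4, 197.3, 180, 178) turn [0.0, 0.4, -83.5] shift [0.4811, 0.2551, 0.0136]
(616.9, 198.5, 180, 193.6) turn [-0.0, 0.4, -99.1] shift [0.4864, 0.2028, 0.0133]
```

View pics/side4.png

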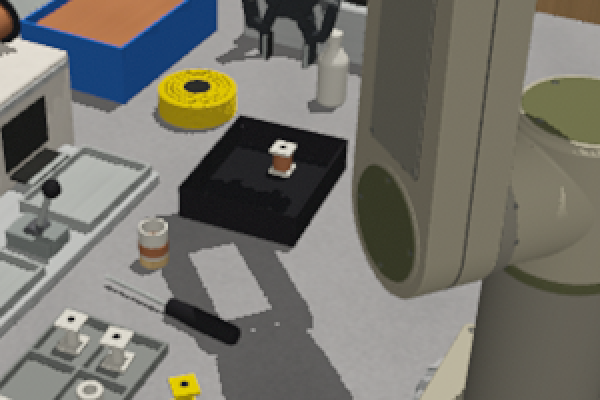

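The first coil stands in the tote, at crop (282,158). Next is coil (167,210).

Call:
{"name": "jog_arm", "arguments": {
  "plan": [
    [[0, 0, -98], [0.4865, 0.203, 0.013], 0.2],
    [[0, 0, -98], [0.4865, 0.203, 0.013], 0.2],
    [[0, 0, -98], [0.4865, 0.203, 0.013], 0.2],
    [[0, 0, -98], [0.4865, 0.203, 0.013], 0.2],
    [[0, 0, -98], [0.4865, 0.203, 0.013], 0.2],
    [[0, 0, -98], [0.4865, 0.203, 0.013], 0.2],
    [[0, 0, -98], [0.4865, 0.203, 0.013], 0.2],
    [[0, 0, -98], [0.4865, 0.203, 0.013], 0.2],
    [[0, 0, -98], [0.4865, 0.203, 0.013], 0.2],
    [[0, 0, -98], [0.4865, 0.203, 0.013], 0.2],
    [[0, 0, -98], [0.4865, 0.203, 0.013], 0.2],
    [[0, 0, -98], [0.4865, 0.203, 0.013], 0.2]
  ]
}}

```text
time: 7.95
tool_pos: [615.1, 198.6, 176.6]
tcp_rot: [-180.0, -0.1, -167.7]
ft_force: [0.2, -0.1, 0.2]
finger_gap: 50.9
```

```bash
python3 -c "
from h import *
p,d=snapshot('side'); cv2.imwrite('pics/side5.png',p[200:350,130:330].repeat(3,0).repeat(3,1))
go((616.7,198.6,57,192.5))"
```

```text
now 8.0 [615.2 198.6 177. ] [-180.    -0.  -167.7] gap 51.4 F [-0.2  0.9  1. ]
(616.7, 198.6, 57, 192.5) turn [-0.0, -0.0, -0.2] shift [-0.0015, -0.0003, 0.12]
```

View pics/side5.png

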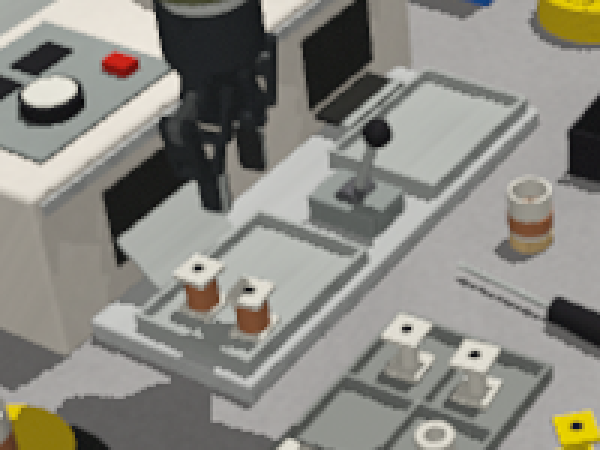

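Both coils are unmoved, at crop (200,285) and (252,305). Grasp.

Call:
{"name": "jog_arm", "arguments": {
  "plan": [
    [[0, 0, 0], [-0.0015, 0, 0.05], 0.2],
    [[0, 0, 0], [-0.0015, 0, 0.095], 0.2],
    [[0, 0, 0], [-0.0015, 0, 0.12], 0.2],
    [[0, 0, 0], [-0.0015, 0, 0.12], 0.2],
    [[0, 0, 0], [-0.0015, 0, 0.12], -0.6],
    [[0, 0, 0], [-0.0015, 0, 0.12], -0.6],
    [[0, 0, 0], [-0.0015, 0, 0.12], -0.6],
    [[0, 0, 0], [-0.0015, 0, 0.12], -0.6],
    [[0, 0, 0], [-0.0015, 0, 0.06], -0.6],
    [[0, 0, 0], [-0.0015, 0, 0], -0.6],
    [[0, 0, 0], [-0.0015, 0, -0.015], -0.6],
    [[0, 0, 0], [-0.0015, 0, -0.015], -0.6]
  ]
}}

```text
time: 9.5
tool_pos: [617.8, 200.6, 194.1]
tcp_rot: [180.0, 0.2, -167.5]
ft_force: [0.6, -0.0, -1.0]
finger_gap: 28.6
```

```bash
python3 -c "
from h import *
go((451,-245,190,94.5))"
```

```text
now 9.5 [617.8 200.6 194.1] [ 180.     0.2 -167.5] gap 28.6 F [ 0.6 -0.  -1. ]
(451, -245, 190, 94.5) turn [0.2, 0.1, 98.0] shift [0.2591, -0.399, 0.0032]
```

Call:
{"name": "jog_arm", "arguments": {
  "plan": [
    [[0, 0, 98], [0.259, -0.399, 0], -0.6],
    [[0, 0, 98], [0.259, -0.399, 0], -0.6],
    [[0, 0, 98], [0.259, -0.399, 0], -0.6],
    [[0, 0, 98], [0.259, -0.399, 0], -0.6],
    [[0, 0, 98], [0.259, -0.399, 0], -0.6],
    [[0, 0, 98], [0.259, -0.399, 0], -0.6],
    [[0, 0, 98], [0.259, -0.399, 0], -0.6],
    [[0, 0, 98], [0.259, -0.399, 0], -0.6],
    [[0, 0, 98], [0.259, -0.399, 0], -0.6],
    [[0, 0, 98], [0.259, -0.399, 0], -0.6],
    [[0, 0, 98], [0.259, -0.399, 0], -0.6],
    [[0, 0, 98], [0.259, -0.399, 0], -0.6]
  ]
}}

```text
time: 11.0
tool_pos: [450.2, -244.6, 191.7]
tcp_rot: [-180.0, -0.0, 94.7]
ft_force: [0.2, -0.1, -0.6]
finger_gap: 29.4
```

```bash
python3 -c "
from h import *
go((451,-245,39,94.5))
p,d=snapshot('side'); cv2.imwrite('pics/side6.png',p[150:350,230:530].repeat(2,0).repeat(2,1))"
```

```text
now 11.0 [ 450.2 -244.6  191.7] [-180.    -0.    94.7] gap 29.4 F [ 0.2 -0.1 -0.6]
(451, -245, 39, 94.5) turn [-0.0, -0.0, 0.2] shift [-0.0006, 0.0009, 0.1527]
```

View pics/side6.png

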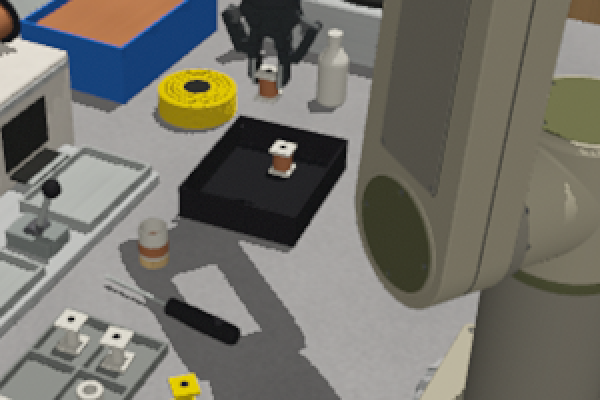

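The coil is held, crop (268,85). Lowering.

Call:
{"name": "jog_arm", "arguments": {
  "plan": [
    [[0, 0, 0], [0, 0.001, 0.06], -0.6],
    [[0, 0, 0], [0, 0.001, 0.11], -0.6],
    [[0, 0, 0], [0, 0.001, 0.142], -0.6],
    [[0, 0, 0], [0, 0.001, 0.152], -0.6],
    [[0, 0, 0], [0, 0.001, 0.152], -0.6],
    [[0, 0, 0], [0, 0.001, 0.152], 0.1],
    [[0, 0, 0], [0, 0.001, 0.152], 0.1],
    [[0, 0, 0], [0, 0.001, 0.152], 0.1],
    [[0, 0, 0], [0, 0.001, 0.12], 0.1],
    [[0, 0, 0], [0, 0.001, 0.06], 0.2],
    [[0, 0, 0], [0, 0.001, 0.01], 0.2],
    [[0, 0, 0], [0, 0.001, 0], 0.2]
  ]
}}

```text
time: 12.55
tool_pos: [453.3, -246.6, 197.3]
tcp_rot: [179.6, 0.3, 94.5]
ft_force: [0.2, -0.6, 0.0]
finger_gap: 51.5
```

```bash
python3 -c "
from h import *
T=Cam('top')
p,d=snapshot('top'); cv2.imwrite('pics/top7.png',p)
print('coils'); [print(t) for t in tops(d,p,52,75,64,(560,710,80,260),T)]
go((669.4,197.3,180,178))
p,d=snapshot('side'); cv2.imwrite('pics/side7.png',p[150:350,230:530].repeat(2,0).repeat(2,1))"
```

```text
coils
(669.4, 197.3, -2.0, 28.7, 29.8, 153.0, [166.0, 187.0])
now 12.6 [ 452.8 -246.3  196.3] [179.7   0.2  94.5] gap 51.0 F [0.8 0.1 1.7]
(669.4, 197.3, 180, 178) turn [0.1, 0.4, -83.5] shift [0.4254, 0.2505, 0.0158]
```

View pics/side7.png

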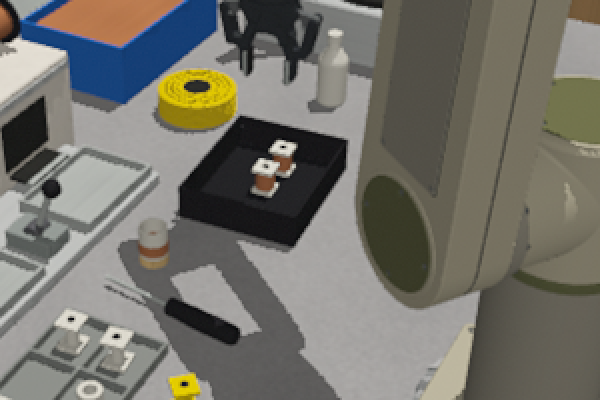

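Two coils stand in the tote. The third is unmoved at top (166,187).

Call:
{"name": "jog_arm", "arguments": {
  "plan": [
    [[0, 0, -83.5], [0.4255, 0.2505, 0.016], 0.2],
    [[0, 0, -83.5], [0.4255, 0.2505, 0.016], 0.2],
    [[0, 0, -83.5], [0.4255, 0.2505, 0.016], 0.2],
    [[0, 0, -83.5], [0.4255, 0.2505, 0.016], 0.2],
    [[0, 0, -83.5], [0.4255, 0.2505, 0.016], 0.2],
    [[0, 0, -83.5], [0.4255, 0.2505, 0.016], 0.2],
    [[0, 0, -83.5], [0.4255, 0.2505, 0.016], 0.2],
    [[0, 0, -83.5], [0.4255, 0.2505, 0.016], 0.2],
    [[0, 0, -83.5], [0.4255, 0.2505, 0.016], 0.2],
    [[0, 0, -83.5], [0.4255, 0.2505, 0.016], 0.2],
    [[0, 0, -83.5], [0.4255, 0.2505, 0.016], 0.2],
    [[0, 0, -83.5], [0.4255, 0.2505, 0.016], 0.2]
  ]
}}

```text
time: 14.15
tool_pos: [667.7, 197.3, 176.6]
tcp_rot: [-180.0, 0.0, 177.9]
ft_force: [0.4, 0.3, 0.9]
finger_gap: 51.1
```

```bash
python3 -c "
from h import *
p,d=snapshot('side'); cv2.imwrite('pics/side8.png',p[200:350,130:330].repeat(3,0).repeat(3,1))
go((669.4,197.3,57,178))"
```

```text
now 14.2 [667.8 197.4 176.8] [180.    0.  177.9] gap 51.0 F [-0.1 -0.4  0.1]
(669.4, 197.3, 57, 178) turn [0.0, 0.0, -0.1] shift [-0.0015, -0.0001, 0.1198]
```

View pics/side8.png

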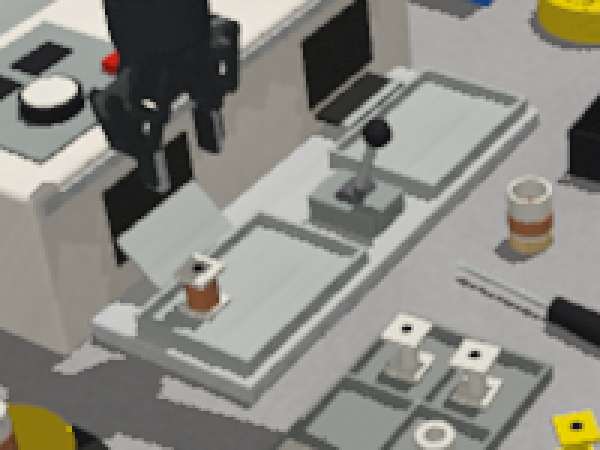

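The coil is still in place at crop (200,285). Grasp.

Call:
{"name": "jog_arm", "arguments": {
  "plan": [
    [[0, 0, 0], [-0.0015, 0, 0.05], 0.2],
    [[0, 0, 0], [-0.0015, 0, 0.095], 0.2],
    [[0, 0, 0], [-0.0015, 0, 0.12], 0.2],
    [[0, 0, 0], [-0.0015, 0, 0.12], 0.2],
    [[0, 0, 0], [-0.0015, 0, 0.12], -0.6],
    [[0, 0, 0], [-0.0015, 0, 0.12], -0.6],
    [[0, 0, 0], [-0.0015, 0, 0.12], -0.6],
    [[0, 0, 0], [-0.0015, 0, 0.12], -0.6],
    [[0, 0, 0], [-0.0015, 0, 0.06], -0.6],
    [[0, 0, 0], [-0.0015, 0, 0], -0.6],
    [[0, 0, 0], [-0.0015, 0, -0.015], -0.6],
    [[0, 0, 0], [-0.0015, 0, -0.015], -0.6]
  ]
}}

```text
time: 15.7
tool_pos: [670.3, 198.8, 193.6]
tcp_rot: [179.9, 0.2, 178.0]
ft_force: [-0.4, 0.4, -1.0]
finger_gap: 28.7
```

```bash
python3 -c "
from h import *
go((451,-190,190,94.5))"
```

```text
now 15.7 [670.3 198.8 193.6] [179.9   0.2 178. ] gap 28.7 F [-0.4  0.4 -1. ]
(451, -190, 190, 94.5) turn [0.2, 0.1, 83.5] shift [0.2054, -0.3963, 0.0024]
```

Call:
{"name": "jog_arm", "arguments": {
  "plan": [
    [[0, 0, 83.5], [0.2055, -0.3965, 0], -0.6],
    [[0, 0, 83.5], [0.2055, -0.3965, 0], -0.6],
    [[0, 0, 83.5], [0.2055, -0.3965, 0], -0.6],
    [[0, 0, 83.5], [0.2055, -0.3965, 0], -0.6],
    [[0, 0, 83.5], [0.2055, -0.3965, 0], -0.6],
    [[0, 0, 83.5], [0.2055, -0.3965, 0], -0.6],
    [[0, 0, 83.5], [0.2055, -0.3965, 0], -0.6],
    [[0, 0, 83.5], [0.2055, -0.3965, 0], -0.6],
    [[0, 0, 83.5], [0.2055, -0.3965, 0], -0.6],
    [[0, 0, 83.5], [0.2055, -0.3965, 0], -0.6],
    [[0, 0, 83.5], [0.2055, -0.3965, 0], -0.6],
    [[0, 0, 83.5], [0.2055, -0.3965, 0], -0.6]
  ]
}}

```text
time: 17.2
tool_pos: [450.1, -189.7, 191.1]
tcp_rot: [-180.0, -0.0, 94.6]
ft_force: [0.6, 0.1, -0.8]
finger_gap: 28.8
```

```bash
python3 -c "
from h import *
go((451,-190,39,94.5))
p,d=snapshot('side'); cv2.imwrite('pics/side9.png',p[150:350,230:530].repeat(2,0).repeat(2,1))"
```

```text
now 17.2 [ 450.1 -189.7  191.1] [-180.    -0.    94.6] gap 28.8 F [ 0.6  0.1 -0.8]
(451, -190, 39, 94.5) turn [-0.0, -0.0, 0.1] shift [-0.0004, 0.0009, 0.1521]
```

View pics/side9.png

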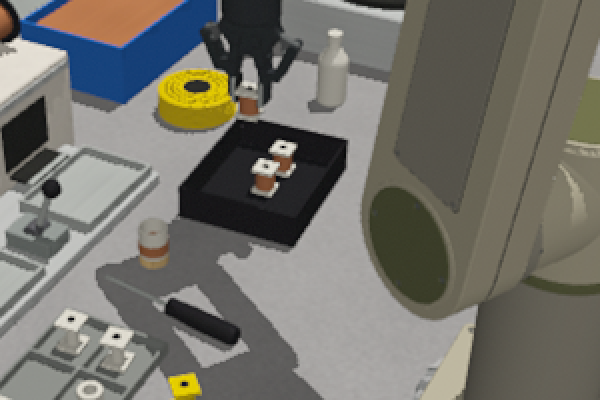

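The third coil is held, crop (250,105). The first two have not moved.

Call:
{"name": "jog_arm", "arguments": {
  "plan": [
    [[0, 0, 0], [0, 0.001, 0.06], -0.6],
    [[0, 0, 0], [0, 0.001, 0.11], -0.6],
    [[0, 0, 0], [0, 0.001, 0.142], -0.6],
    [[0, 0, 0], [0, 0.001, 0.152], -0.6],
    [[0, 0, 0], [0, 0.001, 0.152], -0.6],
    [[0, 0, 0], [0, 0.001, 0.152], 0.1],
    [[0, 0, 0], [0, 0.001, 0.152], 0.1],
    [[0, 0, 0], [0, 0.001, 0.152], 0.1],
    [[0, 0, 0], [0, 0.001, 0.12], 0.1],
    [[0, 0, 0], [0, 0.001, 0.06], 0.2],
    [[0, 0, 0], [0, 0.001, 0.01], 0.2],
    [[0, 0, 0], [0, 0.001, 0], 0.2]
  ]
}}

```text
time: 18.75
tool_pos: [453.0, -191.6, 196.2]
tcp_rot: [179.6, 0.2, 94.5]
ft_force: [0.4, -0.1, -0.8]
finger_gap: 51.3
```

```bash
python3 -c "
from h import *
T=Cam('top')
p,d=snapshot('top'); cv2.imwrite('pics/top10.png',p)
print('coils'); [print(t) for t in tops(d,p,52,75,64,(560,710,80,260),T)]
print('bob'); [print(t) for t in tops(d,p,34,54,44,(360,560,80,380),T)]
go((496.4,155.8,170,185.3))
p,d=snapshot('side'); cv2.imwrite('pics/side10.png',p[150:400,130:530].repeat(2,0).repeat(2,1))"
```

```text
coils
bob
(434.0, 154.0, 8.5, 30.0, 30.7, 175.5, [194.0, 293.0])
(485.9, 310.1, 5.7, 30.7, 30.5, 169.5, [120.0, 276.0])
(496.4, 155.8, 5.3, 30.0, 30.4, 166.0, [191.0, 264.0])
now 18.8 [ 452.5 -191.4  195.2] [179.7   0.2  94.5] gap 51.4 F [-0.1 -1.1  0.6]
(496.4, 155.8, 170, 185.3) turn [0.1, 0.4, -90.8] shift [0.3428, 0.0707, 0.0244]
```

View pics/side10.png

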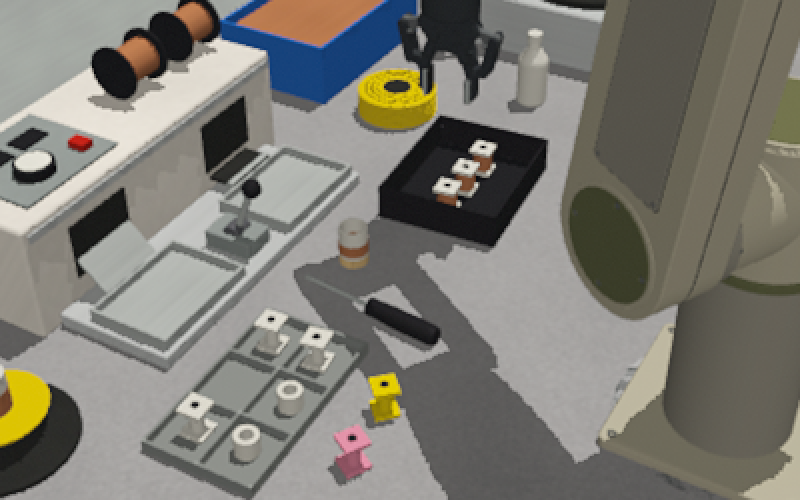

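Three coils stand in the tote, at crop (483,150), (465,170) and (448,190), and the catch tray is empty. The three bobbins are unmoved. Next is bobbin (191,264).

Call:
{"name": "jog_arm", "arguments": {
  "plan": [
    [[0, 0, -91], [0.343, 0.0705, 0.025], 0.2],
    [[0, 0, -91], [0.343, 0.0705, 0.025], 0.2],
    [[0, 0, -91], [0.343, 0.0705, 0.025], 0.2],
    [[0, 0, -91], [0.343, 0.0705, 0.025], 0.2],
    [[0, 0, -91], [0.343, 0.0705, 0.025], 0.2],
    [[0, 0, -91], [0.343, 0.0705, 0.025], 0.2],
    [[0, 0, -91], [0.343, 0.0705, 0.025], 0.2],
    [[0, 0, -91], [0.343, 0.0705, 0.025], 0.2],
    [[0, 0, -91], [0.343, 0.0705, 0.025], 0.2],
    [[0, 0, -91], [0.343, 0.0705, 0.025], 0.2],
    [[0, 0, -91], [0.343, 0.0705, 0.025], 0.2]
  ]
}}

```text
time: 20.23
tool_pos: [493.6, 156.8, 164.9]
tcp_rot: [-180.0, -0.1, -174.7]
ft_force: [-0.2, -0.8, -0.8]
finger_gap: 50.9
```

```bash
python3 -c "
from h import *
p,d=snapshot('side'); cv2.imwrite('pics/side11.png',p[200:400,130:380].repeat(3,0).repeat(3,1))
go((496.4,155.8,37,185.3))"
```

```text
now 20.275 [493.8 156.9 165.3] [-1.800e+02 -1.000e-01 -1.746e+02] gap 51.3 F [ 0.4  0.7 -0.2]
(496.4, 155.8, 37, 185.3) turn [-0.0, -0.1, 0.1] shift [-0.0026, -0.0013, 0.1283]
```

View pics/side11.png

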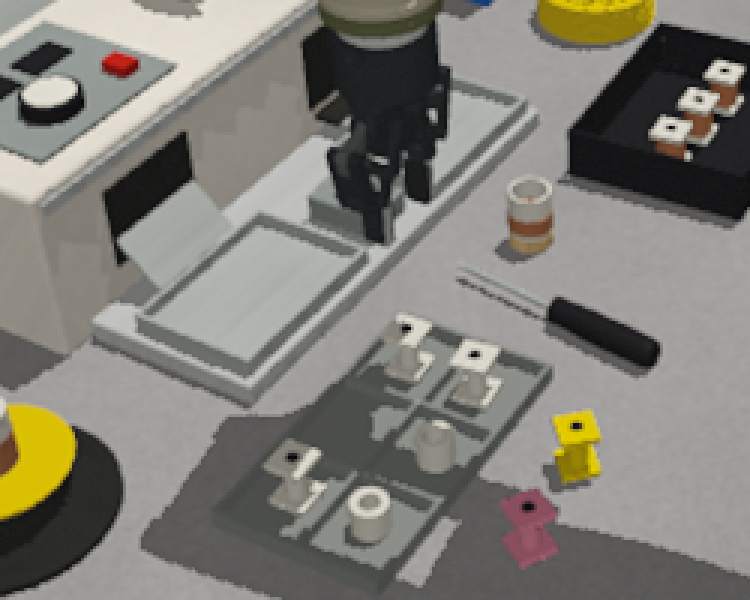

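Call:
{"name": "jog_arm", "arguments": {
  "plan": [
    [[0, 0, 0], [-0.0025, -0.001, 0.05], 0.2],
    [[0, 0, 0], [-0.0025, -0.001, 0.1], 0.2],
    [[0, 0, 0], [-0.0025, -0.001, 0.128], 0.2],
    [[0, 0, 0], [-0.0025, -0.001, 0.128], 0.2],
    [[0, 0, 0], [-0.0025, -0.001, 0.128], -0.6],
    [[0, 0, 0], [-0.0025, -0.001, 0.128], -0.6],
    [[0, 0, 0], [-0.0025, -0.001, 0.128], -0.6],
    [[0, 0, 0], [-0.0025, -0.001, 0.128], -0.6],
    [[0, 0, 0], [-0.0025, -0.001, 0.07], -0.6],
    [[0, 0, 0], [-0.0025, -0.001, 0], -0.6],
    [[0, 0, 0], [-0.0025, -0.001, -0.025], -0.6],
    [[0, 0, 0], [-0.0025, -0.001, -0.025], -0.6]
  ]
}}

```text
time: 21.78
tool_pos: [499.2, 156.8, 195.7]
tcp_rot: [180.0, 0.4, -174.5]
ft_force: [0.2, -0.6, 0.1]
finger_gap: 28.6
```

```bash
python3 -c "
from h import *
go((649,-145,190,91.3))"
```

```text
now 21.775 [499.2 156.8 195.7] [ 180.     0.4 -174.5] gap 28.6 F [ 0.2 -0.6  0.1]
(649, -145, 190, 91.3) turn [0.4, 0.3, 94.2] shift [-0.1202, -0.3147, 0.0064]
```

Call:
{"name": "jog_arm", "arguments": {
  "plan": [
    [[0, 0, 94.2], [-0.12, -0.3145, 0.004], -0.6],
    [[0, 0, 94.2], [-0.12, -0.3145, 0.004], -0.6],
    [[0, 0, 94.2], [-0.12, -0.3145, 0.004], -0.6],
    [[0, 0, 94.2], [-0.12, -0.3145, 0.004], -0.6],
    [[0, 0, 94.2], [-0.12, -0.3145, 0.004], -0.6],
    [[0, 0, 94.2], [-0.12, -0.3145, 0.004], -0.6],
    [[0, 0, 94.2], [-0.12, -0.3145, 0.004], -0.6],
    [[0, 0, 94.2], [-0.12, -0.3145, 0.004], -0.6],
    [[0, 0, 94.2], [-0.12, -0.3145, 0.004], -0.6],
    [[0, 0, 94.2], [-0.12, -0.3145, 0.004], -0.6],
    [[0, 0, 94.2], [-0.12, -0.3145, 0.004], -0.6],
    [[0, 0, 94.2], [-0.12, -0.3145, 0.004], -0.6]
  ]
}}

```text
time: 23.28
tool_pos: [646.3, -145.3, 187.0]
tcp_rot: [-180.0, -0.0, 91.4]
ft_force: [-0.1, -0.5, -0.8]
finger_gap: 28.7
```

```bash
python3 -c "
from h import *
go((649,-145,58.5,91.3))
p,d=snapshot('side'); cv2.imwrite('pics/side12.png',p[150:400,130:530].repeat(2,0).repeat(2,1))"
```

```text
now 23.275 [ 646.3 -145.3  187. ] [-180.    -0.    91.4] gap 28.7 F [-0.1 -0.5 -0.8]
(649, -145, 58.5, 91.3) turn [-0.0, -0.0, 0.1] shift [0.0002, 0.0028, 0.1285]
```

View pics/side12.png

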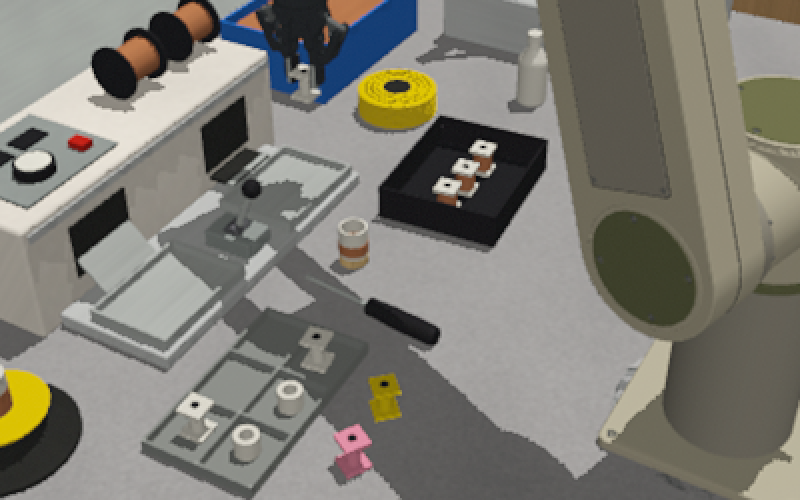

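The bobbin is held, crop (303,80). Lowering into the infeed tray.

Call:
{"name": "jog_arm", "arguments": {
  "plan": [
    [[0, 0, 0], [0, 0.002, 0.05], -0.6],
    [[0, 0, 0], [0, 0.002, 0.09], -0.6],
    [[0, 0, 0], [0, 0.002, 0.118], -0.6],
    [[0, 0, 0], [0, 0.002, 0.128], -0.6],
    [[0, 0, 0], [0, 0.002, 0.128], -0.6],
    [[0, 0, 0], [0, 0.002, 0.128], 0.1],
    [[0, 0, 0], [0, 0.002, 0.128], 0.1],
    [[0, 0, 0], [0, 0.002, 0.128], 0.1],
    [[0, 0, 0], [0, 0.002, 0.1], 0.1],
    [[0, 0, 0], [0, 0.002, 0.05], 0.2],
    [[0, 0, 0], [0, 0.002, 0], 0.2],
    [[0, 0, 0], [0, 0.002, 0], 0.2]
  ]
}}

```text
time: 24.82
tool_pos: [651.6, -146.2, 194.1]
tcp_rot: [179.4, 0.2, 91.3]
ft_force: [-0.7, -0.3, -0.8]
finger_gap: 51.5
```

```bash
python3 -c "
from h import *
T=Cam('top')
p,d=snapshot('top'); cv2.imwrite('pics/top13.png',p)
print('bob'); [print(t) for t in tops(d,p,34,54,44,(360,560,80,380),T)]
go((434,154,170,188.5))
p,d=snapshot('side'); cv2.imwrite('pics/side13.png',p[150:400,130:530].repeat(2,0).repeat(2,1))"
```

```text
bob
(485.9, 310.1, 5.7, 30.7, 30.5, 169.5, [120.0, 276.0])
now 24.875 [ 650.1 -145.8  190.7] [1.797e+02 1.000e-01 9.130e+01] gap 50.9 F [-0.1 -0.  -0.3]
(434, 154, 170, 188.5) turn [0.1, 0.3, -97.2] shift [0.3046, -0.2095, 0.019]
```

View pics/side13.png

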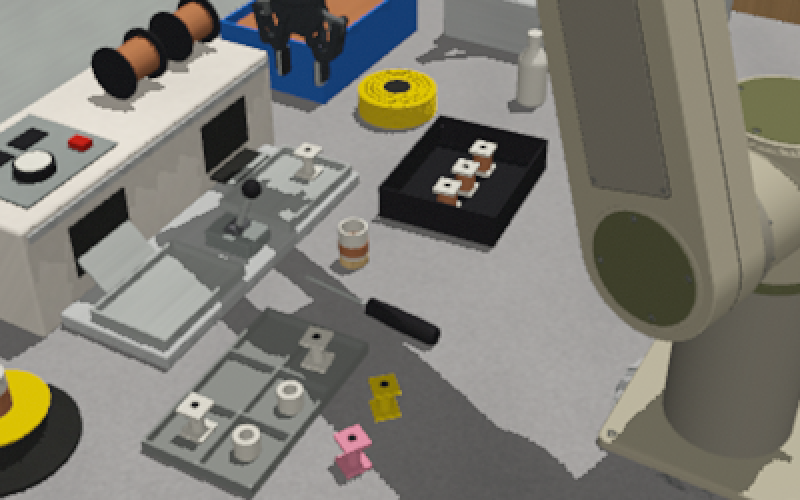

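The bobbin stands in the infeed tray, crop (307,160). Bobbin (194,293) is only in shadow and still in place. Next.

Call:
{"name": "jog_arm", "arguments": {
  "plan": [
    [[0, 0, -97.2], [0.3045, -0.2095, 0.019], 0.2],
    [[0, 0, -97.2], [0.3045, -0.2095, 0.019], 0.2],
    [[0, 0, -97.2], [0.3045, -0.2095, 0.019], 0.2],
    [[0, 0, -97.2], [0.3045, -0.2095, 0.019], 0.2],
    [[0, 0, -97.2], [0.3045, -0.2095, 0.019], 0.2],
    [[0, 0, -97.2], [0.3045, -0.2095, 0.019], 0.2],
    [[0, 0, -97.2], [0.3045, -0.2095, 0.019], 0.2],
    [[0, 0, -97.2], [0.3045, -0.2095, 0.019], 0.2],
    [[0, 0, -97.2], [0.3045, -0.2095, 0.019], 0.2],
    [[0, 0, -97.2], [0.3045, -0.2095, 0.019], 0.2],
    [[0, 0, -97.2], [0.3045, -0.2095, 0.019], 0.2],
    [[0, 0, -97.2], [0.3045, -0.2095, 0.019], 0.2]
  ]
}}

```text
time: 26.42
tool_pos: [432.0, 154.3, 167.9]
tcp_rot: [-180.0, -0.0, -171.7]
ft_force: [0.3, 0.2, 0.2]
finger_gap: 51.7
```

```bash
python3 -c "
from h import *
p,d=snapshot('side'); cv2.imwrite('pics/side14.png',p[200:400,130:380].repeat(3,0).repeat(3,1))
go((434,154,37,188.5))"
```

```text
now 26.475 [432.1 154.4 168. ] [-180.    -0.  -171.6] gap 51.2 F [-0.9  0.3 -0.5]
(434, 154, 37, 188.5) turn [-0.0, -0.0, -0.1] shift [-0.0019, -0.0007, 0.131]
```

View pics/side14.png

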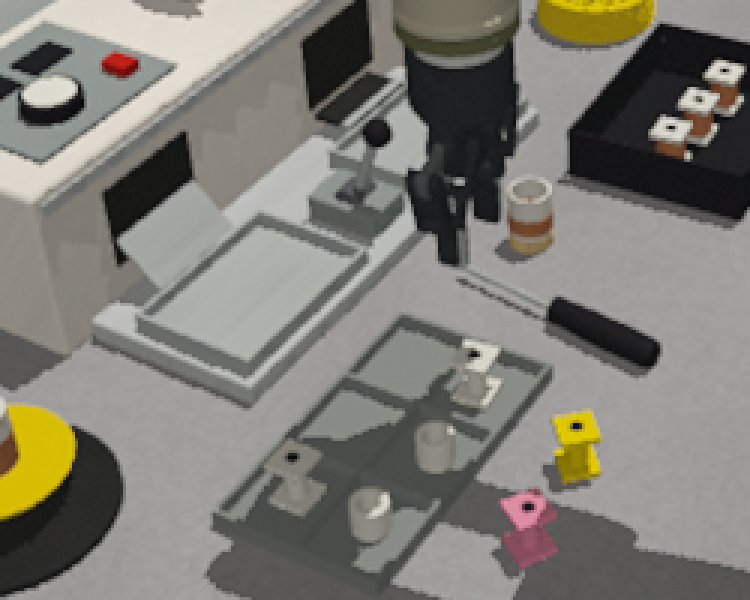

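Call:
{"name": "jog_arm", "arguments": {
  "plan": [
    [[0, 0, 0], [-0.002, -0.0005, 0.05], 0.2],
    [[0, 0, 0], [-0.002, -0.0005, 0.1], 0.2],
    [[0, 0, 0], [-0.002, -0.0005, 0.131], 0.2],
    [[0, 0, 0], [-0.002, -0.0005, 0.131], 0.2],
    [[0, 0, 0], [-0.002, -0.0005, 0.131], -0.6],
    [[0, 0, 0], [-0.002, -0.0005, 0.131], -0.6],
    [[0, 0, 0], [-0.002, -0.0005, 0.131], -0.6],
    [[0, 0, 0], [-0.002, -0.0005, 0.131], -0.6],
    [[0, 0, 0], [-0.002, -0.0005, 0.07], -0.6],
    [[0, 0, 0], [-0.002, -0.0005, 0.01], -0.6],
    [[0, 0, 0], [-0.002, -0.0005, -0.025], -0.6],
    [[0, 0, 0], [-0.002, -0.0005, -0.025], -0.6]
  ]
}}

```text
time: 27.98
tool_pos: [436.6, 154.9, 197.8]
tcp_rot: [180.0, 0.5, -171.5]
ft_force: [0.1, -0.4, -0.6]
finger_gap: 28.7
```

```bash
python3 -c "
from h import *
go((649,-97,190,91.3))"
```

```text
now 27.975 [436.6 154.9 197.8] [ 180.     0.5 -171.5] gap 28.7 F [ 0.1 -0.4 -0.6]
(649, -97, 190, 91.3) turn [0.4, 0.3, 97.2] shift [-0.1729, -0.2804, 0.009]
```

Call:
{"name": "jog_arm", "arguments": {
  "plan": [
    [[0, 0, 97.2], [-0.173, -0.2805, 0.004], -0.6],
    [[0, 0, 97.2], [-0.173, -0.2805, 0.004], -0.6],
    [[0, 0, 97.2], [-0.173, -0.2805, 0.004], -0.6],
    [[0, 0, 97.2], [-0.173, -0.2805, 0.004], -0.6],
    [[0, 0, 97.2], [-0.173, -0.2805, 0.004], -0.6],
    [[0, 0, 97.2], [-0.173, -0.2805, 0.004], -0.6],
    [[0, 0, 97.2], [-0.173, -0.2805, 0.004], -0.6],
    [[0, 0, 97.2], [-0.173, -0.2805, 0.004], -0.6],
    [[0, 0, 97.2], [-0.173, -0.2805, 0.004], -0.6],
    [[0, 0, 97.2], [-0.173, -0.2805, 0.004], -0.6],
    [[0, 0, 97.2], [-0.173, -0.2805, 0.004], -0.6],
    [[0, 0, 97.2], [-0.173, -0.2805, 0.004], -0.6]
  ]
}}

```text
time: 29.48
tool_pos: [646.5, -97.6, 189.0]
tcp_rot: [-180.0, -0.0, 91.4]
ft_force: [0.5, -0.1, 0.2]
finger_gap: 28.7
```

```bash
python3 -c "
from h import *
go((649,-97,58.5,91.3))
p,d=snapshot('side'); cv2.imwrite('pics/side15.png',p[150:400,130:530].repeat(2,0).repeat(2,1))"
```

```text
now 29.475 [646.5 -97.6 189. ] [-180.    -0.    91.4] gap 28.7 F [ 0.5 -0.1  0.2]
(649, -97, 58.5, 91.3) turn [-0.0, -0.0, 0.1] shift [0.0005, 0.0026, 0.1305]
```

View pics/side15.png

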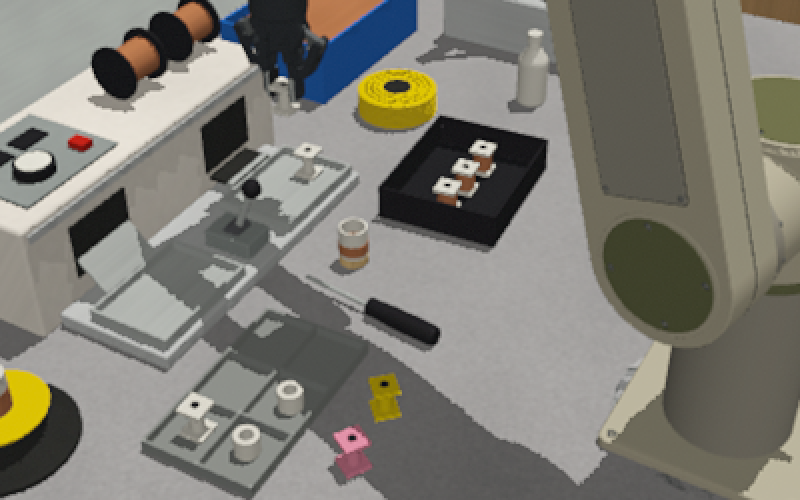

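The second bobbin is held, crop (287,95), and the first is still standing. Lowering.

Call:
{"name": "jog_arm", "arguments": {
  "plan": [
    [[0, 0, 0], [0, 0.002, 0.05], -0.6],
    [[0, 0, 0], [0, 0.002, 0.09], -0.6],
    [[0, 0, 0], [0, 0.002, 0.12], -0.6],
    [[0, 0, 0], [0, 0.002, 0.13], -0.6],
    [[0, 0, 0], [0, 0.002, 0.13], -0.6],
    [[0, 0, 0], [0, 0.002, 0.13], 0.1],
    [[0, 0, 0], [0, 0.002, 0.13], 0.1],
    [[0, 0, 0], [0, 0.002, 0.13], 0.1],
    [[0, 0, 0], [0, 0.002, 0.1], 0.1],
    [[0, 0, 0], [0, 0.002, 0.05], 0.2],
    [[0, 0, 0], [0, 0.002, 0], 0.2],
    [[0, 0, 0], [0, 0.002, 0], 0.2]
  ]
}}

```text
time: 31.02
tool_pos: [652.0, -98.4, 196.1]
tcp_rot: [179.4, 0.2, 91.3]
ft_force: [0.3, 0.5, 0.6]
finger_gap: 51.5
```

```bash
python3 -c "
from h import *
T=Cam('top')
p,d=snapshot('top'); cv2.imwrite('pics/top16.png',p)
print('bob'); [print(t) for t in tops(d,p,34,54,44,(360,560,80,380),T)]
go((485.9,310.1,170,185.7))
p,d=snapshot('side'); cv2.imwrite('pics/side16.png',p[150:400,130:530].repeat(2,0).repeat(2,1))"
```

```text
bob
(485.8, 310.1, 5.0, 30.6, 30.7, 169.5, [120.0, 276.0])
now 31.075 [650.5 -98.  192.7] [1.797e+02 1.000e-01 9.130e+01] gap 51.1 F [-0.5 -0.1  0.1]
(485.9, 310.1, 170, 185.7) turn [0.2, 0.3, -94.4] shift [0.4117, -0.1556, 0.0212]
```

View pics/side16.png

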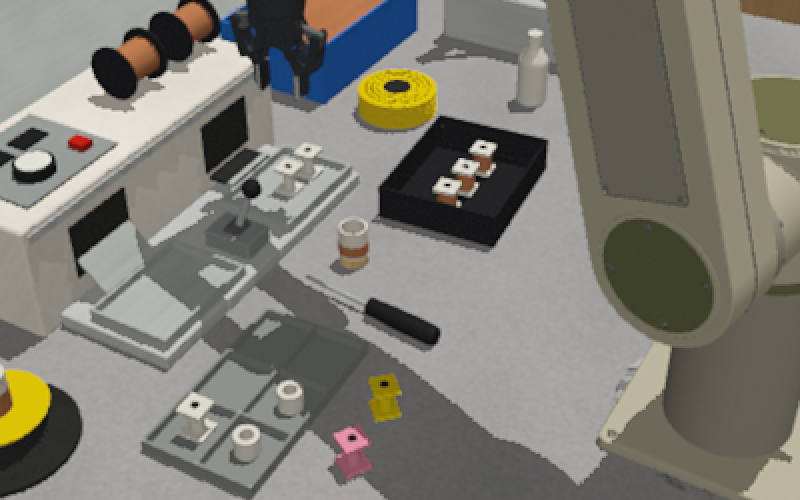

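Two bobbins stand in the infeed tray, crop (290,175) and (307,160). The last bobbin is at top (120,276).

Call:
{"name": "jog_arm", "arguments": {
  "plan": [
    [[0, 0, -94.4], [0.4115, -0.1555, 0.021], 0.2],
    [[0, 0, -94.4], [0.4115, -0.1555, 0.021], 0.2],
    [[0, 0, -94.4], [0.4115, -0.1555, 0.021], 0.2],
    [[0, 0, -94.4], [0.4115, -0.1555, 0.021], 0.2],
    [[0, 0, -94.4], [0.4115, -0.1555, 0.021], 0.2],
    [[0, 0, -94.4], [0.4115, -0.1555, 0.021], 0.2],
    [[0, 0, -94.4], [0.4115, -0.1555, 0.021], 0.2],
    [[0, 0, -94.4], [0.4115, -0.1555, 0.021], 0.2],
    [[0, 0, -94.4], [0.4115, -0.1555, 0.021], 0.2],
    [[0, 0, -94.4], [0.4115, -0.1555, 0.021], 0.2],
    [[0, 0, -94.4], [0.4115, -0.1555, 0.021], 0.2],
    [[0, 0, -94.4], [0.4115, -0.1555, 0.021], 0.2]
  ]
}}

```text
time: 32.62
tool_pos: [484.1, 309.9, 167.8]
tcp_rot: [-180.0, -0.0, -174.5]
ft_force: [0.2, 0.4, 0.6]
finger_gap: 51.3
```

```bash
python3 -c "
from h import *
p,d=snapshot('side'); cv2.imwrite('pics/side17.png',p[200:400,130:380].repeat(3,0).repeat(3,1))
go((485.9,310.1,37,185.5))"
```

```text
now 32.675 [484.1 310.  168. ] [-180.    -0.  -174.4] gap 51.3 F [0.2 0.3 0.4]
(485.9, 310.1, 37, 185.5) turn [-0.0, -0.0, 0.1] shift [-0.0018, -0.0, 0.131]
```

View pics/side17.png

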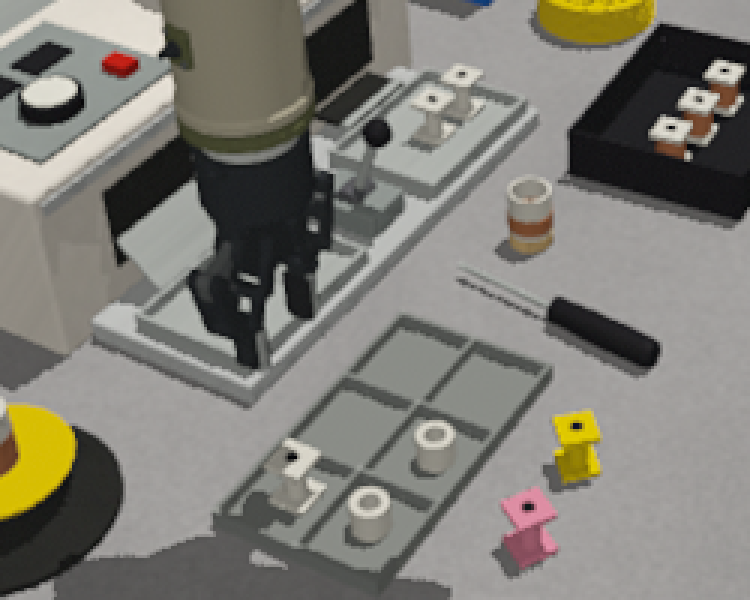

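Call:
{"name": "jog_arm", "arguments": {
  "plan": [
    [[0, 0, 0], [-0.002, 0, 0.05], 0.2],
    [[0, 0, 0], [-0.002, 0, 0.1], 0.2],
    [[0, 0, 0], [-0.002, 0, 0.131], 0.2],
    [[0, 0, 0], [-0.002, 0, 0.131], 0.2],
    [[0, 0, 0], [-0.002, 0, 0.131], -0.6],
    [[0, 0, 0], [-0.002, 0, 0.131], -0.6],
    [[0, 0, 0], [-0.002, 0, 0.131], -0.6],
    [[0, 0, 0], [-0.002, 0, 0.131], -0.6],
    [[0, 0, 0], [-0.002, 0, 0.07], -0.6],
    [[0, 0, 0], [-0.002, 0, 0.01], -0.6],
    [[0, 0, 0], [-0.002, 0, -0.025], -0.6],
    [[0, 0, 0], [-0.002, 0, -0.025], -0.6]
  ]
}}

```text
time: 34.17
tool_pos: [488.3, 311.7, 198.4]
tcp_rot: [179.8, 0.4, -174.3]
ft_force: [0.9, -0.2, 1.2]
finger_gap: 28.5
```

```bash
python3 -c "
from h import *
go((649,-50,190,91.3))"
```

```text
now 34.175 [488.3 311.7 198.4] [ 179.8    0.4 -174.3] gap 28.5 F [ 0.9 -0.2  1.2]
(649, -50, 190, 91.3) turn [0.5, 0.2, 94.4] shift [-0.1241, -0.3758, 0.0082]
```

Call:
{"name": "jog_arm", "arguments": {
  "plan": [
    [[0, 0, 94.4], [-0.124, -0.376, -0.005], -0.6],
    [[0, 0, 94.4], [-0.124, -0.376, -0.005], -0.6],
    [[0, 0, 94.4], [-0.124, -0.376, -0.005], -0.6],
    [[0, 0, 94.4], [-0.124, -0.376, -0.005], -0.6],
    [[0, 0, 94.4], [-0.124, -0.376, -0.005], -0.6],
    [[0, 0, 94.4], [-0.124, -0.376, -0.005], -0.6],
    [[0, 0, 94.4], [-0.124, -0.376, -0.005], -0.6],
    [[0, 0, 94.4], [-0.124, -0.376, -0.005], -0.6],
    [[0, 0, 94.4], [-0.124, -0.376, -0.005], -0.6],
    [[0, 0, 94.4], [-0.124, -0.376, -0.005], -0.6],
    [[0, 0, 94.4], [-0.124, -0.376, -0.005], -0.6],
    [[0, 0, 94.4], [-0.124, -0.376, -0.005], -0.6]
  ]
}}

```text
time: 35.67
tool_pos: [646.5, -51.2, 198.0]
tcp_rot: [-180.0, -0.0, 91.4]
ft_force: [0.5, 0.9, -0.4]
finger_gap: 28.7
```

```bash
python3 -c "
from h import *
go((649,-50,58.5,91.3))
p,d=snapshot('side'); cv2.imwrite('pics/side18.png',p[150:400,130:530].repeat(2,0).repeat(2,1))"
```

```text
now 35.675 [646.5 -51.2 198. ] [-180.    -0.    91.4] gap 28.7 F [ 0.5  0.9 -0.4]
(649, -50, 58.5, 91.3) turn [-0.0, -0.0, 0.1] shift [0.0011, 0.0026, 0.1395]
```

View pics/side18.png

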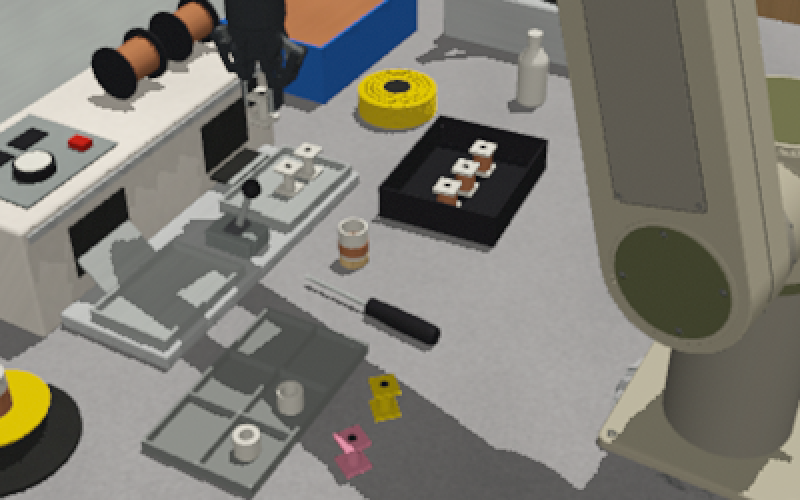

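The last bobbin is held, crop (262,110). Lowering.

Call:
{"name": "jog_arm", "arguments": {
  "plan": [
    [[0, 0, 0], [0, 0.002, 0.06], -0.6],
    [[0, 0, 0], [0, 0.002, 0.1], -0.6],
    [[0, 0, 0], [0, 0.002, 0.129], -0.6],
    [[0, 0, 0], [0, 0.002, 0.139], -0.6],
    [[0, 0, 0], [0, 0.002, 0.139], -0.6],
    [[0, 0, 0], [0, 0.002, 0.139], 0.1],
    [[0, 0, 0], [0, 0.002, 0.139], 0.1],
    [[0, 0, 0], [0, 0.002, 0.139], 0.1],
    [[0, 0, 0], [0, 0.002, 0.11], 0.1],
    [[0, 0, 0], [0, 0.002, 0.06], 0.2],
    [[0, 0, 0], [0, 0.002, 0.01], 0.2],
    [[0, 0, 0], [0, 0.002, 0.01], 0.2]
  ]
}}

```text
time: 37.22
tool_pos: [652.0, -51.9, 195.0]
tcp_rot: [179.4, 0.1, 91.3]
ft_force: [0.2, -0.4, 0.3]
finger_gap: 51.4
```

```bash
python3 -c "
from h import *
go((540,35,190,91.3))
p,d=snapshot('top'); cv2.imwrite('pics/top19.png',p)
p,d=snapshot('side'); cv2.imwrite('pics/side19.png',p[150:400,130:530].repeat(2,0).repeat(2,1))"
```

```text
now 37.225 [652.  -51.9 195. ] [1.794e+02 1.000e-01 9.130e+01] gap 51.4 F [ 0.2 -0.4  0.3]
(540, 35, 190, 91.3) turn [0.6, 0.1, -0.0] shift [0.0894, -0.11, 0.0037]
```

View pics/side19.png

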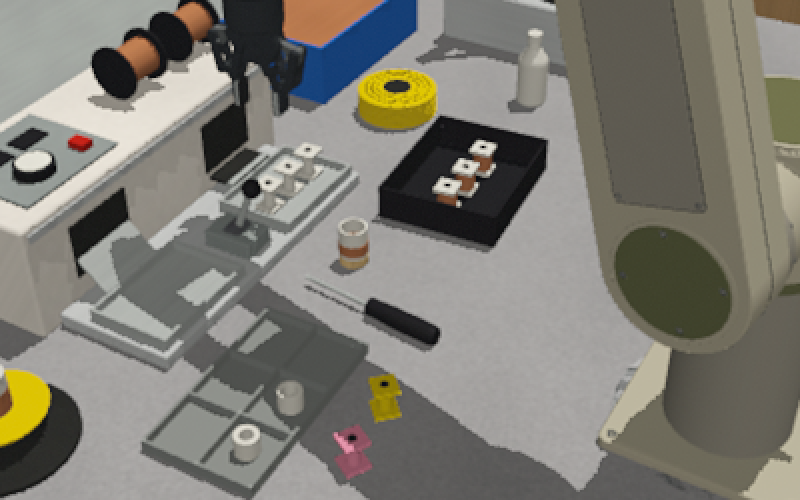

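All three bobbins stand in the infeed tray, at crop (268,190), (288,175) and (307,160). Only the spacers are left in the bin. Next: locate the lever.

```bash
python3 - <<'E'
from h import *
p=cv2.imread("pics/top0.png")
cv2.imwrite("pics/lev.png",cv2.resize(p[165:235,215:265],None,fx=8,fy=8,interpolation=cv2.INTER_CUBIC))
T=Cam("top");S=Cam("side")
m=(p[190:206,230:250].max(2)<45).astype(np.uint8)
v,u=np.nonzero(m); uv=(u.mean()+230,v.mean()+190); print(uv)
for z in (105,110,115,120,125):
    w=T.ray(uv,z); print(z,w.round(1),S.proj(w).round(1))
q=cv2.imread("pics/top19.png")
def rows(d,pp): pass
go((560,32,195,180),(560,32,112,180))
E
```

```text
(np.float64(239.74766355140187), np.float64(198.42990654205607))
105 [[615.   33.4 105. ]] [[254.1 247.5]]
110 [[613.4  32.8 110. ]] [[254.6 245.9]]
115 [[611.8  32.2 115. ]] [[255.1 244.3]]
120 [[610.2  31.6 120. ]] [[255.6 242.7]]
125 [[608.6  31.  125. ]] [[256.1 241.1]]
now 37.325 [649.1 -51.4 189.1] [179.9   0.   91.3] gap 51.1 F [ 0.2 -0.3 -0.7]
(560, 32, 195, 180) turn [0.1, 0.1, -88.7] shift [0.0854, -0.0872, -0.0061]
(560, 32, 112, 180) turn [0.1, 0.1, -88.7] shift [0.0854, -0.0873, 0.0769]
```

View pics/lev.png

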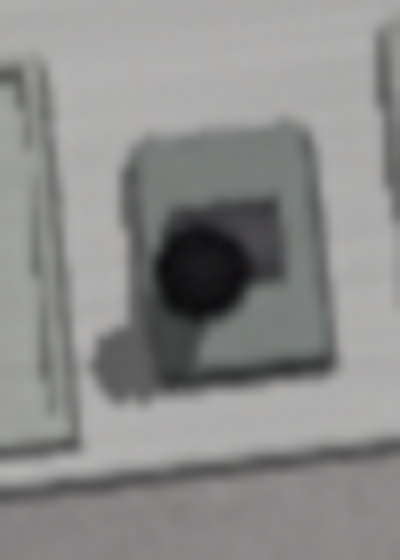

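View pics/top19.png

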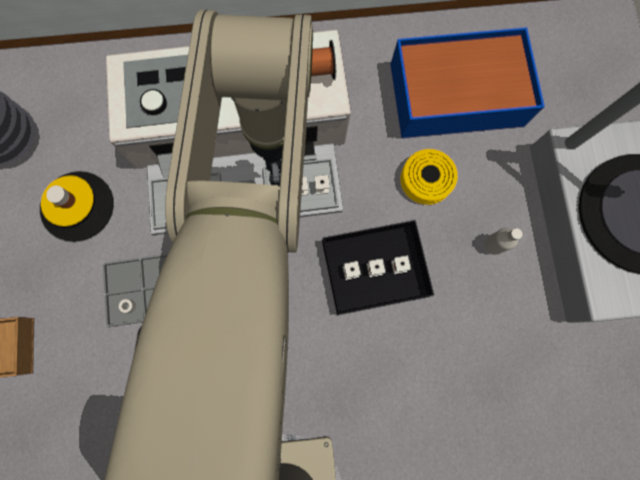

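Top shows three coils in the tote at (351,269), (376,267) and (402,264). The ball of the lever is at (611,32,117) mm. Closing the fingers and going to the robot side of the lever.

Call:
{"name": "jog_arm", "arguments": {
  "plan": [
    [[0, 0, -88.7], [0.0855, -0.087, -0.006], -1],
    [[0, 0, -88.7], [0.0855, -0.087, -0.006], -1],
    [[0, 0, -88.7], [0.0855, -0.087, -0.006], -1],
    [[0, 0, -88.7], [0.0855, -0.087, -0.006], -1],
    [[0, 0, -88.7], [0.0855, -0.087, -0.006], -1],
    [[0, 0, -88.7], [0.0855, -0.087, -0.006], -1],
    [[0, 0, -88.7], [0.0855, -0.087, -0.006], -1],
    [[0, 0, -88.7], [0.0855, -0.087, -0.006], -1],
    [[0, 0, -88.7], [0.0855, -0.087, -0.006], -1],
    [[0, 0, -88.7], [0.0855, -0.087, -0.006], -1],
    [[0, 0, -88.7], [0.0855, -0.087, 0.04], -1],
    [[0, 0, -88.7], [0.0855, -0.087, 0.04], -1]
  ],
  "force": 50
}}

```text
time: 38.83
tool_pos: [556.0, 32.3, 143.4]
tcp_rot: [180.0, -0.5, 179.9]
ft_force: [-1.1, 0.4, -0.5]
finger_gap: -0.4
```

```bash
python3 -c "
from h import *
go((560,32,112,180),(600,32,112,180),(630,32,112,180),(666,32,112,180))
p,d=snapshot('side'); cv2.imwrite('pics/side20.png',p[150:400,130:530].repeat(2,0).repeat(2,1))"
```

```text
now 38.825 [556.   32.3 143.4] [180.   -0.5 179.9] gap -0.4 F [-1.1  0.4 -0.5]
(560, 32, 112, 180) turn [0.0, -0.5, -0.1] shift [-0.0043, -0.0003, 0.0313]
(600, 32, 112, 180) turn [0.0, -0.5, -0.1] shift [-0.0442, -0.0003, 0.031]
(630, 32, 112, 180) turn [0.0, -0.5, -0.1] shift [-0.0742, -0.0002, 0.0307]
(666, 32, 112, 180) turn [0.0, -0.5, -0.1] shift [-0.1102, -0.0001, 0.0303]
```

View pics/side20.png

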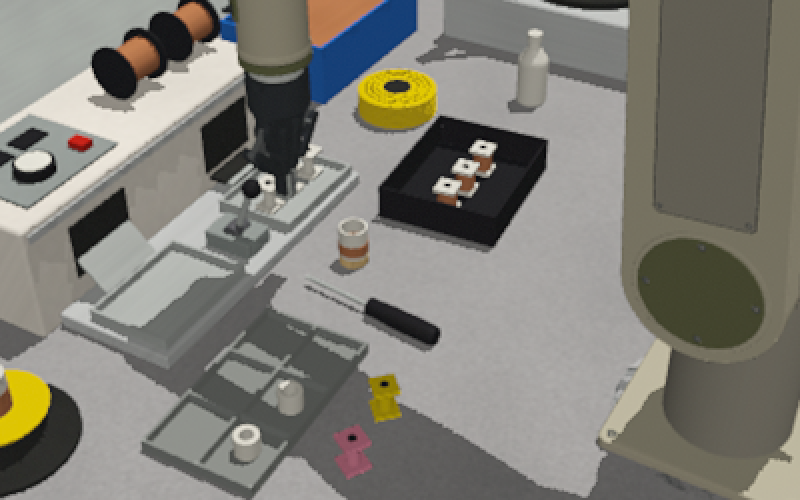

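Everything is in place and the lever still leans towards the robot, crop (251,188). Down, then a first push.

Call:
{"name": "jog_arm", "arguments": {
  "plan": [
    [[0, 0, 0], [-0.002, 0, 0.03], -1],
    [[0, 0, 0], [-0.002, 0, 0.03], -1],
    [[0, 0, 0], [-0.02, 0, 0.03], -1],
    [[0, 0, 0], [-0.035, 0, 0.03], -1],
    [[0, 0, 0], [-0.05, 0, 0.03], -1],
    [[0, 0, 0], [-0.06, 0, 0.03], -1],
    [[0, 0, 0], [-0.07, 0, 0.03], -1],
    [[0, 0, 0], [-0.08, 0, 0.03], -1],
    [[0, 0, 0], [-0.08, 0, 0.03], -1]
  ]
}}

```text
time: 40.0
tool_pos: [640.3, 32.1, 118.3]
tcp_rot: [-180.0, 0.0, 180.0]
ft_force: [-0.2, -0.8, -0.5]
finger_gap: -0.0
```

```bash
python3 -c "
from h import *
go((666,32,112,180))
p,d=snapshot('side'); cv2.imwrite('pics/side21.png',p[180:300,190:350].repeat(4,0).repeat(4,1))"
```

```text
now 40.0 [640.3  32.1 118.3] [-180.    0.  180.] gap -0.0 F [-0.2 -0.8 -0.5]
(666, 32, 112, 180) turn [-0.0, 0.0, -0.0] shift [-0.0257, -0.0001, 0.0064]
```

View pics/side21.png

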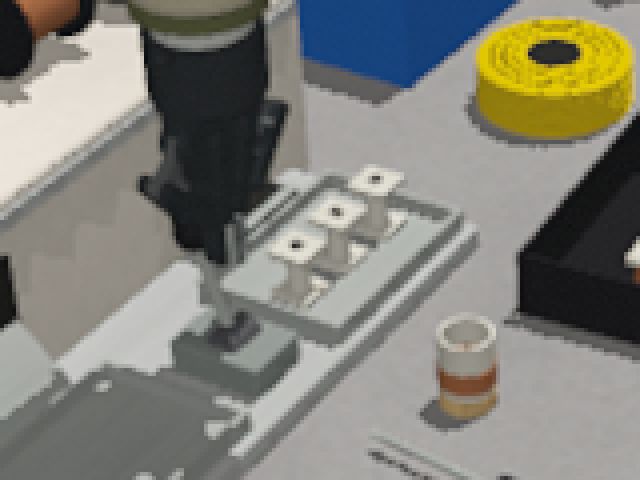

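The shaft now leans the other way, crop (215,300). Pushing on in small steps.

Call:
{"name": "jog_arm", "arguments": {
  "plan": [
    [[0, 0, 0], [-0.01, 0, 0.004], -1],
    [[0, 0, 0], [-0.018, 0, 0.004], -1],
    [[0, 0, 0], [-0.024, 0, 0.004], -1],
    [[0, 0, 0], [-0.027, 0, 0.004], -1],
    [[0, 0, 0], [-0.027, 0, 0.004], -1]
  ]
}}

```text
time: 40.67
tool_pos: [657.4, 32.2, 112.9]
tcp_rot: [-180.0, -1.3, -180.0]
ft_force: [-54.4, -2.7, 31.3]
finger_gap: -0.0
```

```bash
python3 -c "
from h import *
go((672,32,112,180))
p,d=snapshot('side'); cv2.imwrite('pics/side22.png',p[180:300,190:350].repeat(4,0).repeat(4,1))"
```

```text
now 40.675 [657.4  32.2 112.9] [-180.    -1.3 -180. ] gap -0.0 F [-54.4  -2.7  31.3]
(672, 32, 112, 180) turn [-0.0, -1.3, 0.0] shift [-0.0146, -0.0002, 0.0006]
```

View pics/side22.png

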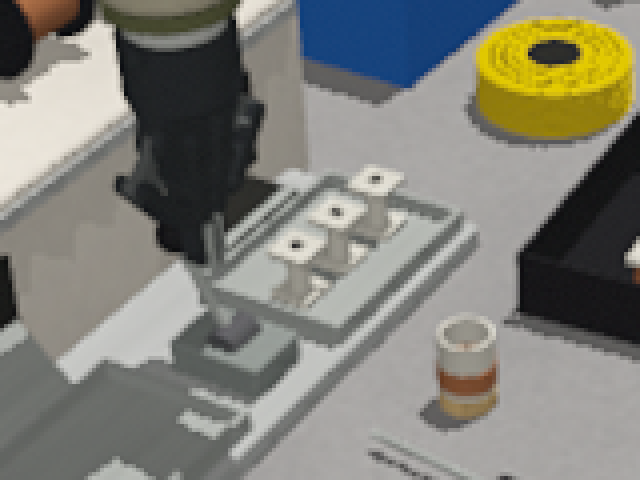

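54 N against the push: the end stop. Backing off and up.

Call:
{"name": "jog_arm", "arguments": {
  "plan": [
    [[0, 0, 0], [0.03, 0, 0], -1],
    [[0, 0, 0], [0.08, 0, 0], -1],
    [[0, 0, 0], [0.11, 0, 0], -1],
    [[0, 0, 0], [0.11, 0, -0.05], -1],
    [[0, 0, 0], [0.13, 0, -0.11], -1],
    [[0, 0, 0], [0.13, 0.06, -0.15], -1],
    [[0, 0, 0], [0.13, 0.12, -0.15], -1],
    [[0, 0, 0], [0.13, 0.18, -0.15], -1],
    [[0, 0, 0], [0.13, 0.24, -0.15], -1],
    [[0, 0, 0], [0.13, 0.3, -0.15], -1],
    [[0, 0, 0], [0.13, 0.36, -0.15], -1],
    [[0, 0, 0], [0.13, 0.36, -0.15], -1]
  ]
}}

```text
time: 42.22
tool_pos: [535.7, 396.5, 262.8]
tcp_rot: [180.0, -0.1, -179.8]
ft_force: [0.4, 0.5, 0.3]
finger_gap: -0.1
```

```bash
python3 - <<'E'
from h import *
go()
T=Cam("top");S=Cam("side")
p,d=snapshot('top'); cv2.imwrite('pics/top23.png',p)
s,_=snapshot('side'); cv2.imwrite('pics/side23.png',s)
cv2.imwrite("pics/lev23.png",cv2.resize(p[130:320,215:440],None,fx=3.5,fy=3.5,interpolation=cv2.INTER_CUBIC))
for z in (110,115,120): print(T.proj([[649,32,z],[687,32,z]]).round(1),S.proj([[687,32,z]]).round(1))
print("infeed",[t[:3] for t in tops(d,p,56,74,64,(590,710,-185,-10),T)])
print("tote",[t[:3] for t in tops(d,p,34,54,44,(375,530,-340,-150),T)])
E
```

```text
now 42.225 [535.7 396.5 262.8] [ 1.800e+02 -1.000e-01 -1.798e+02] gap -0.1 F [0.4 0.5 0.3]
[[238.9 182.2]
 [237.7 165.2]] [[231.7 237.6]]
[[238.6 181.4]
 [237.3 164.4]] [[231.5 236. ]]
[[238.2 180.7]
 [237.  163.5]] [[231.3 234.4]]
infeed [(648.7, -51.0, -4.9), (647.6, -97.0, 1.4), (647.3, -144.6, 1.5)]
tote [(450.0, -190.0, 5.6), (450.4, -244.2, 5.6), (451.6, -300.2, 3.8)]
```

View pics/lev23.png

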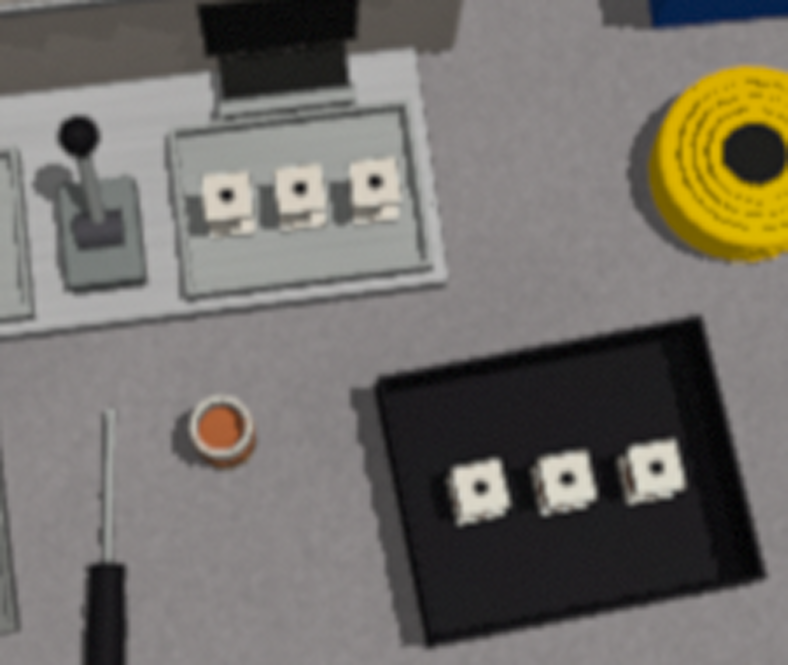

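View pics/side23.png

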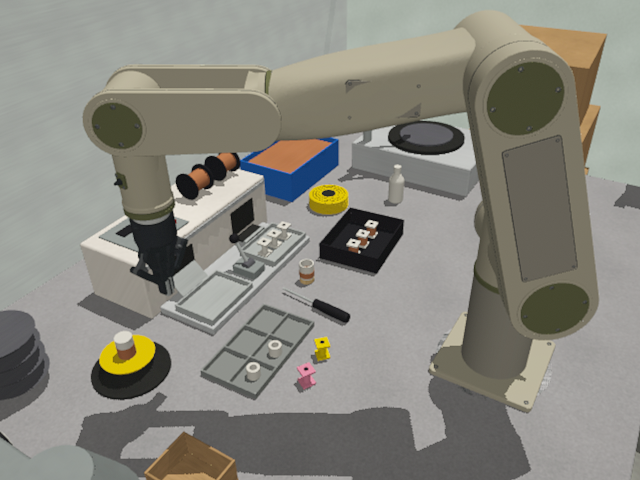

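```bash
python3 - <<'E'
from h import *
T=Cam("top");S=Cam("side")
def tri(top,side,tb,sb):
    r=[]
    for im,b in ((top,tb),(side,sb)):
        q=im[b[0]:b[1],b[2]:b[3]]; m=(q.max(2)<55).astype(np.uint8)
        n,l,st,c=cv2.connectedComponentsWithStats(m); k=1+np.argmax(st[1:,4]); r.append(c[k]+[b[2],b[0]]); print(r[-1].round(1),st[k])
    best=None
    A=[];B=[]
    for C,uv in zip((T,S),r):
        dd=C.R@np.array([(uv[0]-C.cx)/C.f,(uv[1]-C.cy)/C.f,1]); dd/=np.linalg.norm(dd)
        M=np.eye(3)-np.outer(dd,dd); A.append(M);B.append(M@C.o)
    return np.linalg.solve(sum(A),sum(B))
a=tri(cv2.imread("pics/top0.png"),cv2.imread("pics/side2.png")[::2,::2] ,(186,212,228,252),(86,104,116,134)) if 0 else None
t0=cv2.imread("pics/top0.png"); s1=cv2.imread("pics/side1.png"); t2=cv2.imread("pics/top23.png"); s2=cv2.imread("pics/side23.png")
o=tri(t0,s1,(188,212,228,252),(236,256,246,266)); n=tri(t2,s2,(158,180,226,248),(228,248,226,246))
print(o.round(1),n.round(1),"travel",(n-o).round(1), "angle if r:",[(r,round(2*np.arcsin(np.linalg.norm((n-o)[[0,2]])/2/r),3)) for r in (70,75,80)])
cv2.imwrite("pics/sl.png",cv2.resize(s2[215:285,200:300],None,fx=6,fy=6,interpolation=cv2.INTER_CUBIC))
E
```

```text
[239.7 198.5] [  6   4  13  14 121]
[255.1 243.9] [ 5  4  9  9 65]
[237.  168.7] [ 6  6 11 11 87]
[237.3 235.2] [  3   0  17  15 169]
[611.4  32.1 116.2] [671.4  31.  123.4] travel [59.9 -1.2  7.1] angle if r: [(70, np.float64(0.892)), (75, np.float64(0.828)), (80, np.float64(0.774))]
```

View pics/sl.png

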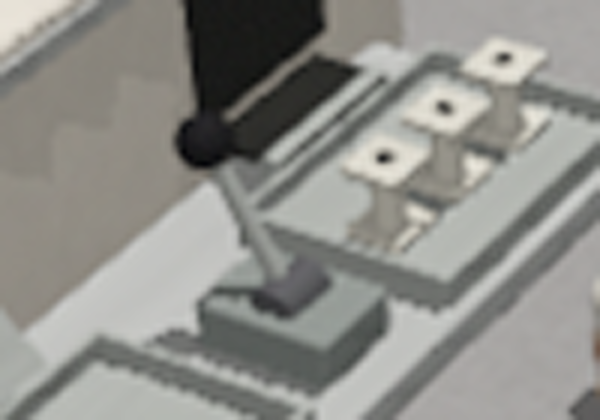

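```bash
python3 - <<'E'
from h import *
T=Cam("top");S=Cam("side")
def tri(r):
    A=[];B=[]
    for C,uv in zip((T,S),r):
        dd=C.R@np.array([(uv[0]-C.cx)/C.f,(uv[1]-C.cy)/C.f,1]); dd/=np.linalg.norm(dd)
        M=np.eye(3)-np.outer(dd,dd); A.append(M);B.append(M@C.o)
    return np.linalg.solve(sum(A),sum(B))
o=tri([(239.7,198.5),(255.1,243.9)])
for uv in ((233.8,238.3),(233.3,238.3),(234.3,238)):
    n=tri([(237.2,168.8),uv]); dd=n-o
    print(o.round(1),n.round(1),dd.round(1),[(r,round(2*np.arcsin(np.hypot(dd[0],dd[2])/2/r),3)) for r in (70,75,80)])
E
```

```text
[611.4  32.2 116.4] [678.7  33.5 111.5] [67.3  1.2 -4.9] [(70, np.float64(1.006)), (75, np.float64(0.933)), (80, np.float64(0.871))]
[611.4  32.2 116.4] [679.3  33.8 111.2] [68.   1.5 -5.2] [(70, np.float64(1.018)), (75, np.float64(0.944)), (80, np.float64(0.881))]
[611.4  32.2 116.4] [677.7  33.1 112.7] [66.4  0.9 -3.7] [(70, np.float64(0.99)), (75, np.float64(0.918)), (80, np.float64(0.857))]
```

```bash
python3 - <<'E'
from h import *
T=Cam("top");S=Cam("side")
# stick foot: top crop (97,228)->, side crop (283,275)
ft=(215+97/3.5,130+225/3.5); fs=(200+287/6,215+272/6)
A=[];B=[]
for C,uv in ((T,ft),(S,fs)):
    dd=C.R@np.array([(uv[0]-C.cx)/C.f,(uv[1]-C.cy)/C.f,1]); dd/=np.linalg.norm(dd)
    M=np.eye(3)-np.outer(dd,dd); A.append(M);B.append(M@C.o)
f=np.linalg.solve(sum(A),sum(B)); print("foot",f.round(1))
for b in ((678.7,33.5,111.5),(611.4,32.2,116.4)):
    print(round(np.arctan2(b[0]-f[0],b[2]-f[2]),3))
E
```

```text
foot [640.1  32.5  55. ]
0.599
-0.437
```

Travel reads 0.87–1.04 rad depending on the lever radius I assume. That is near the 0.85 limit, so I'll push once more to confirm the end stop.

```bash
python3 -c "
from h import *
go((560,32,230,180),(590,32,112,180))"
```

```text
now 42.325 [536.8 392.8 263.6] [-180.    -0.  -179.9] gap 0.2 F [-0.9 -0.  -0.1]
(560, 32, 230, 180) turn [-0.0, -0.0, 0.1] shift [-0.0228, -0.3608, 0.0339]
(590, 32, 112, 180) turn [-0.0, -0.0, 0.1] shift [-0.0529, -0.3607, 0.1519]
```

Call:
{"name": "jog_arm", "arguments": {
  "plan": [
    [[0, 0, 0], [-0.023, -0.361, 0.034], -1],
    [[0, 0, 0], [-0.023, -0.361, 0.034], -1],
    [[0, 0, 0], [-0.023, -0.361, 0.034], -1],
    [[0, 0, 0], [-0.023, -0.361, 0.034], -1],
    [[0, 0, 0], [-0.023, -0.361, 0.034], -1],
    [[0, 0, 0], [-0.023, -0.361, 0.034], -1],
    [[0, 0, 0], [-0.023, -0.361, 0.034], -1],
    [[0, 0, 0], [-0.023, -0.361, 0.034], -1],
    [[0, 0, 0], [-0.053, -0.361, 0.1], -1],
    [[0, 0, 0], [-0.053, -0.361, 0.152], -1],
    [[0, 0, 0], [-0.053, -0.361, 0.152], -1],
    [[0, 0, 0], [-0.053, -0.361, 0.152], -1]
  ]
}}

```text
time: 43.82
tool_pos: [590.6, 32.0, 114.4]
tcp_rot: [180.0, 0.1, -180.0]
ft_force: [0.1, -0.2, 0.7]
finger_gap: -0.1
```

```bash
python3 -c "
from h import *
go((650,32,112,180))"
```

```text
now 43.825 [590.6  32.  114.4] [ 1.8e+02  1.0e-01 -1.8e+02] gap -0.1 F [ 0.1 -0.2  0.7]
(650, 32, 112, 180) turn [0.0, 0.1, 0.0] shift [-0.0594, -0.0001, 0.0025]
```

Call:
{"name": "jog_arm", "arguments": {
  "plan": [
    [[0, 0, 0], [-0.03, 0, 0.002], -1],
    [[0, 0, 0], [-0.05, 0, 0.002], -1],
    [[0, 0, 0], [-0.06, 0, 0.002], -1],
    [[0, 0, 0], [-0.062, 0, 0.002], -1],
    [[0, 0, 0], [-0.062, 0, 0.002], -1],
    [[0, 0, 0], [-0.062, 0, 0.002], -1]
  ]
}}

```text
time: 44.58
tool_pos: [651.3, 31.2, 110.4]
tcp_rot: [-180.0, -0.0, 180.0]
ft_force: [-0.1, 0.6, -0.3]
finger_gap: 0.1
```

Call:
{"name": "jog_arm", "arguments": {
  "plan": [
    [[0, 0, 0], [-0.003, 0, 0], -1],
    [[0, 0, 0], [-0.003, 0, 0], -1],
    [[0, 0, 0], [-0.003, 0, 0], -1]
  ]
}}

```text
time: 44.95
tool_pos: [654.5, 31.2, 110.2]
tcp_rot: [-180.0, -0.0, 180.0]
ft_force: [-1.4, 0.8, 1.3]
finger_gap: 0.1
```

Call:
{"name": "jog_arm", "arguments": {
  "plan": [
    [[0, 0, 0], [-0.003, 0, 0], -1],
    [[0, 0, 0], [-0.003, 0, 0], -1],
    [[0, 0, 0], [-0.003, 0, 0], -1]
  ]
}}

```text
time: 45.32
tool_pos: [655.4, 31.2, 109.7]
tcp_rot: [-180.0, -0.3, 180.0]
ft_force: [-12.9, -0.5, 7.1]
finger_gap: -0.1
```

Call:
{"name": "jog_arm", "arguments": {
  "plan": [
    [[0, 0, 0], [-0.003, 0, 0], -1],
    [[0, 0, 0], [-0.003, 0, 0], -1],
    [[0, 0, 0], [-0.003, 0, 0], -1]
  ]
}}

```text
time: 45.7
tool_pos: [656.0, 31.3, 109.4]
tcp_rot: [-180.0, -0.7, 180.0]
ft_force: [-25.9, -1.2, 14.1]
finger_gap: -0.4
```

The force rises in proportion at one place, and its direction (14/26, about 28°) is normal to a lever leaning 0.5 rad. The lever is on its end stop. Retreating.

Call:
{"name": "jog_arm", "arguments": {
  "plan": [
    [[0, 0, 0], [0.03, 0, 0], -1],
    [[0, 0, 0], [0.08, 0, 0], -1],
    [[0, 0, 0], [0.11, 0, 0], -1],
    [[0, 0, 0], [0.11, 0, -0.05], -1],
    [[0, 0, 0], [0.13, 0, -0.11], -1],
    [[0, 0, 0], [0.13, 0.06, -0.15], -1],
    [[0, 0, 0], [0.13, 0.12, -0.15], -1],
    [[0, 0, 0], [0.13, 0.18, -0.15], -1],
    [[0, 0, 0], [0.13, 0.24, -0.15], -1],
    [[0, 0, 0], [0.13, 0.3, -0.15], -1],
    [[0, 0, 0], [0.13, 0.36, -0.15], -1],
    [[0, 0, 0], [0.13, 0.36, -0.15], -1]
  ]
}}

```text
time: 47.2
tool_pos: [529.7, 395.4, 259.0]
tcp_rot: [180.0, -0.1, -179.8]
ft_force: [0.0, -0.7, -0.4]
finger_gap: -0.1
```

Call:
{"name": "jog_arm", "arguments": {
  "plan": [
    [[0, 0, 0], [0, 0, 0], -1],
    [[0, 0, 0], [0, 0, 0], -1],
    [[0, 0, 0], [0, 0, 0], -1],
    [[0, 0, 0], [0, 0, 0], -1]
  ]
}}

```text
time: 47.7
tool_pos: [531.3, 390.4, 260.7]
tcp_rot: [180.0, 0.0, 179.9]
ft_force: [0.3, -0.6, -0.3]
finger_gap: 0.2
```

```bash
python3 - <<'E'
from h import *
go()
T=Cam("top")
p,d=snapshot('top'); cv2.imwrite('pics/top30.png',p)
q=p[158:180,226:248]; m=(q.max(2)<55).astype(np.uint8); n,l,st,c=cv2.connectedComponentsWithStats(m); k=1+np.argmax(st[1:,4]); print("ball",c[k]+[226,158])
print("infeed",[t[:3] for t in tops(d,p,56,74,64,(590,710,-185,-10),T)])
print("tote",[t[:3] for t in tops(d,p,34,54,44,(375,530,-340,-150),T)])
E
```

```text
now 47.7 [531.3 390.4 260.7] [180.    0.  179.9] gap 0.2 F [ 0.3 -0.6 -0.3]
ball [236.89772727 168.57954545]
infeed [(648.7, -51.0, -4.9), (647.5, -97.1, 1.7), (647.3, -144.6, 1.5)]
tote [(450.0, -189.8, 7.0), (450.4, -244.2, 5.6), (451.6, -300.2, 3.8)]
```

View pics/top30.png

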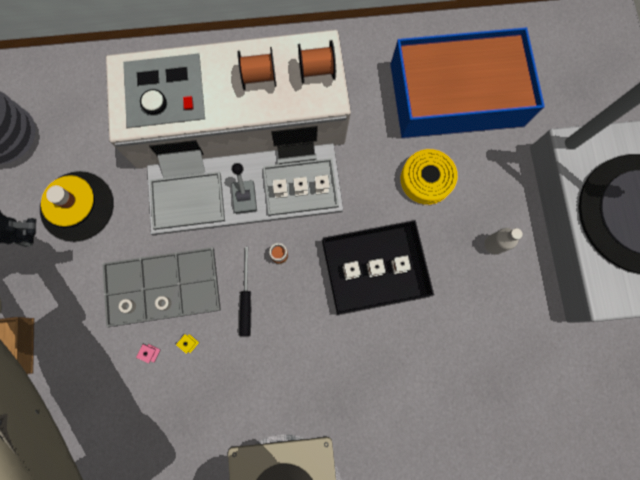

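The final top view shows three bobbins in the infeed tray at (280..322,185) and three coils in the tote at (351..402,267). The spacers are at (125,306) and (161,303), the lever ball has not moved, at (237,168.6), and the bystanders are in place.

```bash
python3 -c "
from bench import *
print(hand_in())"
```

```text
the job is handed in; nothing more can be done
None
```

The job is done and handed in at about 48 s. I moved the three copper coils from the catch tray into the black tote, then the three empty bobbins from the bin into the infeed tray. Last, I threw the start lever over towards the machine.

**Last checks (top view, just before handing in):**
- **Coils:** all three stand in the tote, at x ≈ 450 mm and y ≈ -190, -244 and -300 mm. The catch tray is empty.
- **Bobbins:** all three stand unstacked in the infeed tray, at x ≈ 648 mm and y ≈ -51, -97 and -145 mm.
- **Everything else:** both spacers are still in the bin, and the voice coil, screwdriver and glue bottle look unmoved. The arm is clear of everything.

**Lever:** this was the one check that was unclear. The pictures gave its travel as 0.86–1.04 rad, depending on the lever radius I assumed, and the limit is 0.85. I pushed it a second time, and the force rose to 26 N with almost no movement. The ball was in the same place afterwards, so I take the lever to be on its end stop.

I saw no grip slip or knocked part during the run.

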